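# Find the weighing dish that rocks

### The arm

A 6-joint arm with a two-finger parallel gripper is mounted at the origin on the work surface. World frame = base frame: x ahead of the robot, y to its left, z up, the work surface at z = 0. Lengths are in m, angles in rad, forces in N, time in s.
With the tool pointing down it reaches from about 0.35 to 0.975 m from the base axis. Payload 7.1 kg.
Tool frame: the origin (TCP) lies at the very end of the fingers, on their centre line; the grasp point (between the pads) lies 19 mm behind it (robot.grasp_offset is the distance from the TCP to the grasp point, in m); z points along the fingers, y is the direction in which the jaws open and shut (so a half turn about z gives the same grasp; the last joint's range is limited). The gripper opens to 88 mm and grips with 3 to 60 N. Pads are 20 mm wide; open, the fingers measure 115 mm over their backs; the gripper's body (75 mm by 178 mm) begins 61 mm behind the grasp point.
Start: joints at [-1.234, 0.423, 1.63, -0, 1.089, -0.019], TCP at [0.218, -0.586, 0.223] pointing down, gripper open.
Joint ranges: [-3, 3], [-0.9, 2.11], [0.09, 2.58], [-1.31, 4.45], [0.11, 2.69], [-2.54, 2.54]. Speed limits (rad/s): [2.39, 2.39, 3.01, 3.14, 3.14, 3.14].

### API

Orientations are given as a unit quaternion [w, x, y, z].
In Python, from plant import robot gives the robot as it stands.
- The arm moves only by the tool step_arm, never from a script. Its argument "moves" is a list of rows, each a list of 4 numbers: the shift along the tool's x, y, z in cm, then the turn about the tool's z in rad. In form: [[tx, ty, tz, roll], ...]. A call has 1 to 12 rows; each row shifts and turns the pose as measured when the row begins, along the tool's axes as they then stand; what a row does not reach is not made up. A row lasts 1/10 s, in which the tool goes at most 50 mm and 8.59 degrees, less where a joint would pass 70% of its speed; a pose out of reach is approached as far as the arm can. A call is refused whole if a number of a shift passes 5 or a number of a turn 0.15, either way. A call with a gripper value outside its range is refused whole. "fingers" is the closure, from 0 (fully open) to 1 (shut), set as the call begins (left out, the last holds). The fingers move at their own pace and stop on an object; "grip_force" is the grip in N (left out, the last holds). Time passes only in rows, so rows that do not move let the fingers close. It gives the time, the measured TCP pose, the force and the opening at its end, in the units of the state.
- robot.state(): the state, without advancing time (a new reading comes with each control period).
- robot.snapshot(name): name is "side" or "top"; returns a dict with "img" (480x640x3 uint8, red, green, blue), "camera_matrix" (3x3 intrinsics, pixels), "dist_coeffs" ([k1, k2, p1, p2, k3] as OpenCV has them; the pictures are not rectified), "R" (3x3) and "t" (3): a world point X has camera coordinates R X + t. Camera axes: x right, y down, z forward; pixel columns grow to the right and rows downward; lengths in m; the calibration is good to about 2 mm. A picture is of the moment at which its call begins. There is no depth.
- robot.hand_in(): hands the job in, once; it reports no verdict.
The state is a dict: "t": time; "q": joint angles; "joint_vel": joint speeds; "joint_efforts": joint torques, N m; "tool_pos": TCP position; "ee_rot": TCP orientation; "ft_force": force on the tool from outside, world axes, zero at the start; "moment": the same for the moment, N m; "width": finger opening in m.
Only numpy, scipy, OpenCV 4.12 (cv2) and the standard library are available. Lean on these libraries where they do the work, as an engineer would, in place of code of your own. Each camera call takes 0.05 s, during which the arm holds its last target.

### The job

Two steel weighing dishes are draining on edge in the wire rack, and one of them has a bulged base. Lay both flat on the granite slab, open side up, let go of them, and then press down on their rims with a fingertip until the bad one has rocked under it. Then stand the steady dish fully on the middle of the balance pan, never bearing down hard on the balance, put the rocking dish in the yellow scrap tub, and leave everything else where it is.

Things in the scene. Friction and masses are not known exactly. Their poses are not given: they have to be found in the camera images.
- dish_1_center (a point): one of two look-alike stainless weighing dishes, round, straight-sided, open at the top, 68 mm outside diameter, 18 mm high, wall 2.5 mm, about 0.08 kg. Point: on its axis, half-way up (9 mm above its underside); z axis out of the open side. At the start it stands on edge in the rack, open side towards the slab, leaning back 25 degrees: z is 65 degrees from vertical and x points up along the dish
- dish_2_center (a point): the other dish, of the same shape and axes. One of the two (either, in either bay) has a bulged base: it stands level on a 12 mm wide spot in its middle, but 1 to 2 N down on its rim, anywhere round it, tips it about 7 degrees, and the pressed side of the rim sinks 3 to 4 mm; let go, it rights itself. The other is flat underneath and stays still when its rim is pressed
- rack_foot (a point): fixed wire draining rack of bent steel rods, 90 mm deep (x) and 230 mm wide (y), 75 mm high. Point: middle of its footprint on the table; x axis level, square to the row of dishes and away from their open sides, y along the row. Its two bays lie 63 mm to either side along y; a dish there has the middle of its underside 50 mm above the table. In a bay the dish stands on two wires and leans on two wires, all within 14 mm of the bay's middle, so the sides of the dish are free
- slab_top (a point): fixed dark granite slab, 160 mm deep (x) and 240 mm wide (y), 30 mm thick, lying on the table. Point: centre of its flat top face, z up
- pan_top (a point): steel pan of the fixed top-pan balance, a disc of 120 mm diameter, 5 mm thick, 72 mm above the table. Point: centre of the pan's top face, z up. It is sprung and yields 1 mm per 3 N, 4 mm at most. The white balance is 210 mm deep and 170 mm wide, display towards the robot (its -x), its body under 56 mm high
- tub_floor (a point): fixed yellow open plastic tub, inside 142 mm (x) by 212 mm (y), rim 60 mm above the table, with a 10 mm lip all round outside. Point: centre of its inner floor, 4 mm above the table
- specimen_jar: glass jar with a brown frog and a black lid, 84 mm across, 150 mm high; loose, not to be disturbed. Origin: under its middle
- small_jar: small glass jar with a black lid, 52 mm across, 75 mm high; loose, not to be disturbed. Origin: under its middle
- wash_bottle: white squeeze bottle with red cap and spout, 66 mm across, 182 mm high; loose, not to be disturbed. Origin: under its middle
- beaker: glass beaker, 72 mm across, 95 mm high; loose, not to be disturbed. Origin: under its middle
- caliper: digital caliper lying flat, steel beam 230 mm long (its x axis) with a black slider, 14 mm high; loose, not to be disturbed. Origin: under its middle
- forceps: steel forceps lying flat, 140 mm long (x axis), 7 mm high; loose, not to be disturbed. Origin: under its middle
Not all that is in view belongs to the job. What is shaped like the part that bears dish_2_center but purple or red is not meant.

How it is judged:
By the outcome, as a careful person would: the job done as asked, in the order asked, and still so for the second after the job is handed in, with the robot touching nothing.
It also fails if it takes over 72 s, if anything falls off the work surface, if the arm or the gripper's body presses on something with over 40 N, if the wrist force passes 120 N, or if a joint passes its speed limit or range.

## Working session

There is one attempt and no reset: what is moved stays moved. The work goes in short steps, Python scripts to look and compute and a tool call to move; the robot and the scene stay as the last step left them, time stands still between calls to the robot, and variables do not carry over. Pictures are saved under pics/ and viewed, and the job is handed in when it is done.

Besides the shell and the picture viewer there is one more tool, called after "Emit:" by a JSON object that holds its "method" and its "body". step_arm: Moves the arm, as the interface text tells. Its arguments: {"type":"object","properties":{"moves":{"type":"array"},"fingers":{"type":"number"},"grip_force":{"type":"number"}},"required":["moves"]}

```bash
ls; mkdir -p pics; python3 - <<'E'
from plant import robot
import cv2
s=robot.state()
for k,v in s.items(): print(k,v)
for n in("side","top"):
    d=robot.snapshot(n); cv2.imwrite(f"pics/{n}0.png",d["img"][:,:,::-1])
    print(n,d["camera_matrix"],d["dist_coeffs"],d["R"],d["t"])
print([a for a in dir(robot) if a[0]!='_'])
E
```

```text
pics
t 0.0
q [-1.23400730e+00  4.23861814e-01  1.63070156e+00  4.81297654e-06
  1.08859926e+00 -1.89982568e-02]
joint_vel [-0.00120447 -0.00049558  0.00050745 -0.00054739 -0.00075175  0.00098623]
joint_efforts [ 6.12233471e-04 -5.44623721e+01 -2.73665231e+01  6.44424534e-02
  2.26803508e-02 -1.21954617e-04]
tool_pos [ 0.21754384 -0.58531164  0.22188407]
ee_rot [-7.75439612e-04  9.84218505e-01  1.76955694e-01 -1.22102902e-04]
ft_force [-0.60295831  0.54777686  0.3882711 ]
moment [-0.01750589 -0.02611914 -0.0430732 ]
width 0.08769918777491252
side [[603.48970012   0.         315.9264998 ]
 [  0.         603.48970012 245.15928663]
 [  0.           0.           1.        ]] [-0.19136539  0.          0.          0.          0.        ] [[-0.8281581  -0.56047528 -0.0046503 ]
 [-0.41097449  0.61285558 -0.67491333]
 [ 0.3811222  -0.55702379 -0.73788235]] [0.47253115 0.22222877 1.17703245]
top [[469.18917617   0.         322.49831387]
 [  0.         469.18917617 240.33935032]
 [  0.           0.           1.        ]] [-0.04702322  0.          0.          0.          0.        ] [[ 0.01015237 -0.99988716  0.01107261]
 [-0.9931467  -0.01137204 -0.11631989]
 [ 0.11643268 -0.0098158  -0.99315008]] [0.04359115 0.50665155 1.07940443]
['IKError', 'grasp_offset', 'hand_in', 'snapshot', 'state']
```

View pics/side0.png

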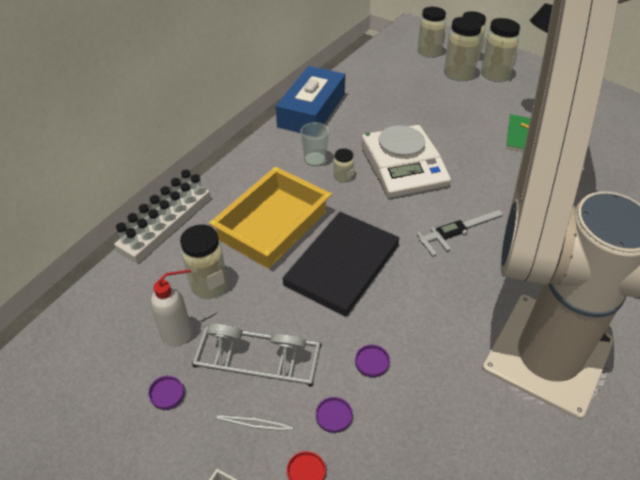

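View pics/top0.png

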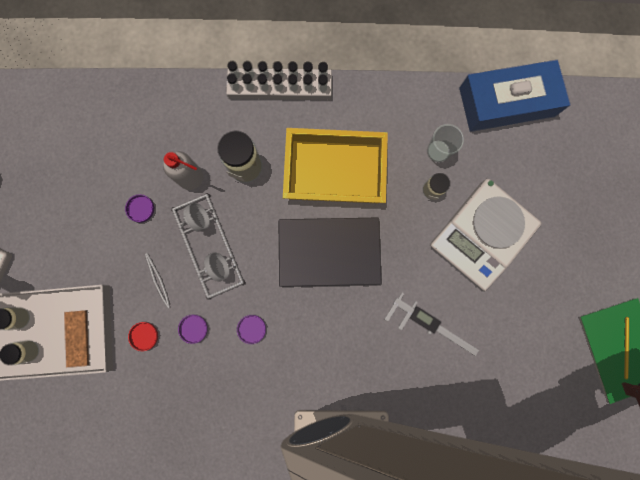

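The side view shows the rack at about (258,355), with steel dishes at (225,331) and (289,342). In the top view the dishes are at (203,216) and (220,266). The look-alikes in the top view are purple at (140,208), (194,328) and (252,328), and red at (144,336). None of those are meant. I'm choosing the two steel dishes in the rack and will check them in a close crop.

```bash
python3 - <<'E'
import cv2
a=cv2.imread("pics/side0.png")[305:405,170:350]; b=cv2.imread("pics/top0.png")[180:310,160:260]
cv2.imwrite("pics/c1.png",cv2.resize(a,None,fx=4.4,fy=4.4,interpolation=cv2.INTER_CUBIC))
cv2.imwrite("pics/c2.png",cv2.resize(b,None,fx=4.5,fy=4.5,interpolation=cv2.INTER_CUBIC))
c=cv2.imread("pics/top0.png")[170:300,420:550]
cv2.imwrite("pics/c3.png",cv2.resize(c,None,fx=4.5,fy=4.5,interpolation=cv2.INTER_CUBIC))
c=cv2.imread("pics/side0.png")[110:210,350:460]
cv2.imwrite("pics/c4.png",cv2.resize(c,None,fx=5,fy=5,interpolation=cv2.INTER_CUBIC))
E
```

```text
(no output)
```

View pics/c1.png

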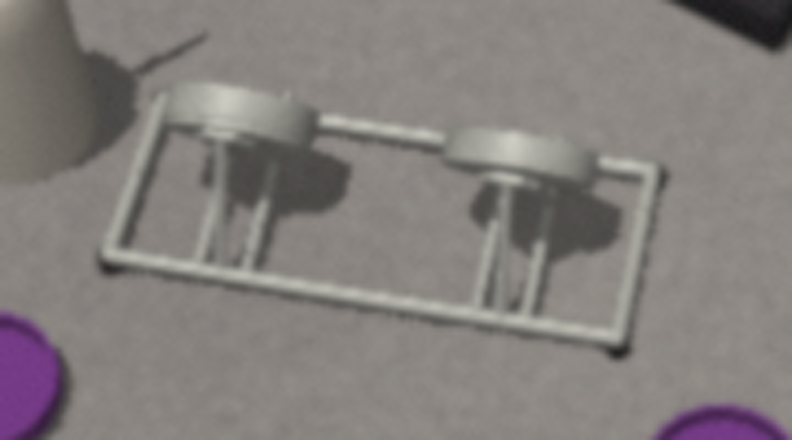

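View pics/c2.png

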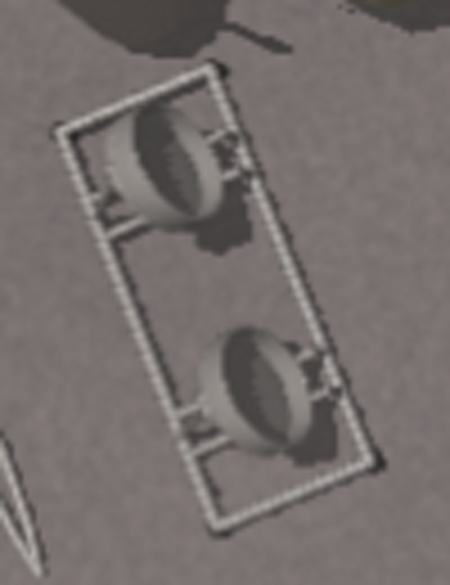

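View pics/c3.png

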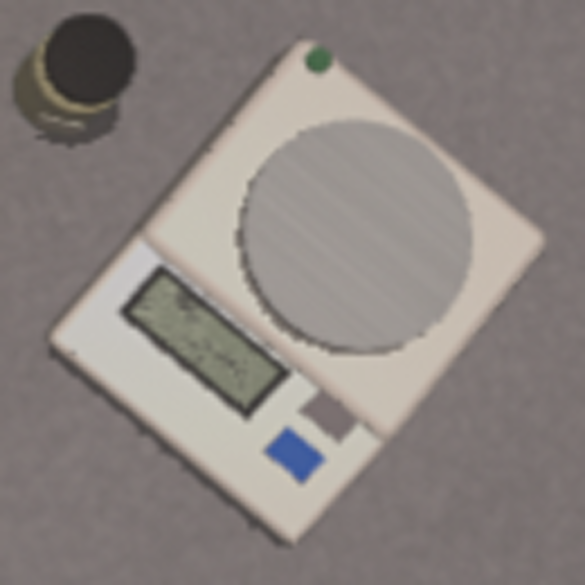

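View pics/c4.png

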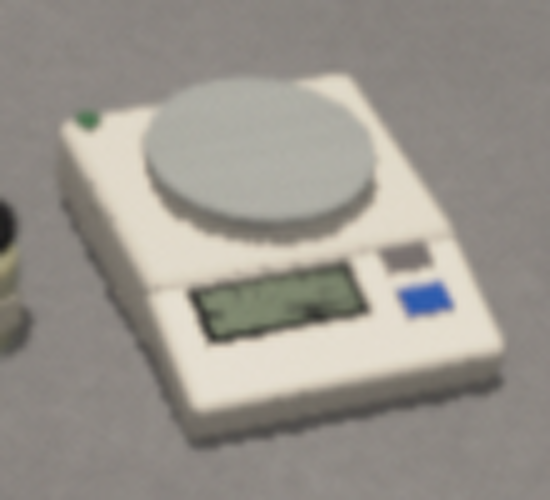

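The crops confirm two steel dishes leaning in the rack, with their open sides facing the slab. Next I'll triangulate the main points.

```bash
cat > h.py <<'E'
import numpy as np, cv2, pickle, os
from scipy.optimize import least_squares
def cams():
    if os.path.exists("cams.pkl"): return pickle.load(open("cams.pkl","rb"))
    from plant import robot
    c={n:{k:np.array(v) for k,v in robot.snapshot(n).items() if k!="img"} for n in("side","top")}
    pickle.dump(c,open("cams.pkl","wb")); return c
C=cams()
def proj(n,X):
    c=C[n]; return cv2.projectPoints(np.asarray(X,float).reshape(-1,3),cv2.Rodrigues(c["R"])[0],c["t"],c["camera_matrix"],c["dist_coeffs"])[0].reshape(-1,2)
def ray(n,p):
    c=C[n]; u=cv2.undistortPoints(np.array(p,float).reshape(1,1,2),c["camera_matrix"],c["dist_coeffs"]).ravel()
    o=-c["R"].T@c["t"]; d=c["R"].T@np.array([u[0],u[1],1]); return o,d/np.linalg.norm(d)
def atz(n,p,z):
    o,d=ray(n,p); return o+d*(z-o[2])/d[2]
def tri(ps,pt):
    (a,d),(b,e)=ray("side",ps),ray("top",pt)
    k=np.linalg.lstsq(np.c_[d,-e],b-a,rcond=None)[0]; P,Q=a+k[0]*d,b+k[1]*e
    return (P+Q)/2,np.linalg.norm(P-Q)
def snap(name,f,crop=None,s=1):
    from plant import robot
    d=robot.snapshot(name)["img"][:,:,::-1]
    cv2.imwrite(f"pics/{f}_raw.png",d)
    if crop: x0,y0,x1,y1=crop; d=d[y0:y1,x0:x1]
    cv2.imwrite(f"pics/{f}.png",cv2.resize(np.ascontiguousarray(d),None,fx=s,fy=s,interpolation=cv2.INTER_CUBIC))
E
python3 - <<'E'
from h import *
np.set_printoptions(precision=4,suppress=True)
for a,b in [((207.5,327),(207.3,195.1)),((195,364.1),(173.8,209.1)),((310.9,383),(208.2,296.9)),((319.5,344.1),(243.8,282.7))]:
    print("rack",*tri(a,b))
# tub rim, slab, pan, bottle cap etc
for n,a,b in [("slabL",(285.5,268),(278.5,219)),("pan",(402.5,142),(498.5,221.5)),("bottlecap",(162,288),(172,159)),("frogcap",(200,240),(237,149)),("smalljar lid",(344,156),(438,183)),("beaker top",(315,131),(449,139))]:
    print(n,*tri(a,b))
E
```

```text
rack [0.6158 0.3306 0.0067] 0.001957152333922409
rack [0.5803 0.4115 0.0043] 0.0029429814371989688
rack [0.3686 0.3187 0.0066] 0.0036108318183352296
rack [0.404  0.2353 0.0052] 0.002149412470729451
slabL [0.5483 0.1501 0.062 ] 0.005201584686109515
pan [ 0.5487 -0.3615  0.0616] 0.005748751139845177
bottlecap [0.6639 0.3759 0.1485] 0.0026570281055174807
frogcap [0.6907 0.238  0.1405] 0.001143081864586147
smalljar lid [ 0.6362 -0.218   0.0717] 0.004220383000956114
beaker top [ 0.7362 -0.2398  0.0932] 0.0018186697104728294
```

```bash
python3 - <<'E'
import cv2
a=cv2.imread("pics/side0.png")[160:320,200:410]
cv2.imwrite("pics/c5.png",cv2.resize(a,None,fx=3.7,fy=3.7,interpolation=cv2.INTER_CUBIC))
b=cv2.imread("pics/top0.png")[115:300,265:405]
cv2.imwrite("pics/c6.png",cv2.resize(b,None,fx=3.2,fy=3.2,interpolation=cv2.INTER_CUBIC))
a=cv2.imread("pics/side0.png")[210:350,140:260]
cv2.imwrite("pics/c7.png",cv2.resize(a,None,fx=4.2,fy=4.2,interpolation=cv2.INTER_CUBIC))
E
```

```text
(no output)
```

View pics/c5.png

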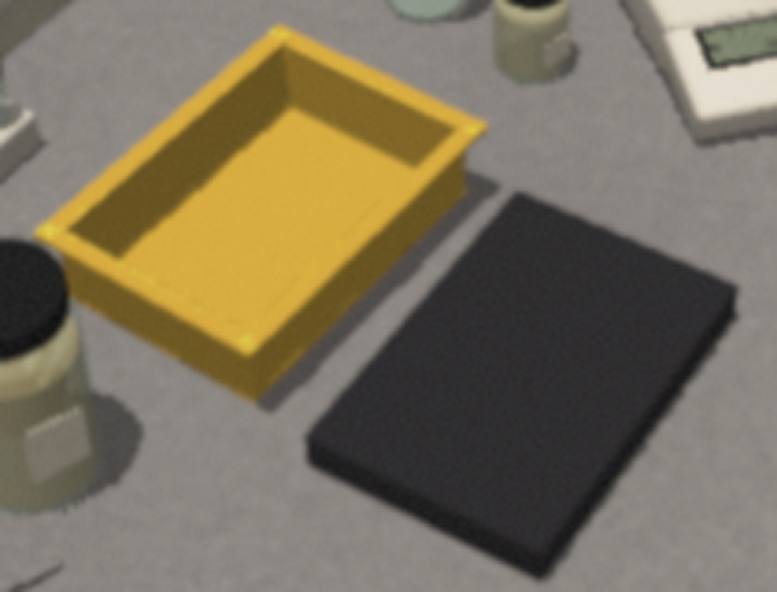

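View pics/c6.png

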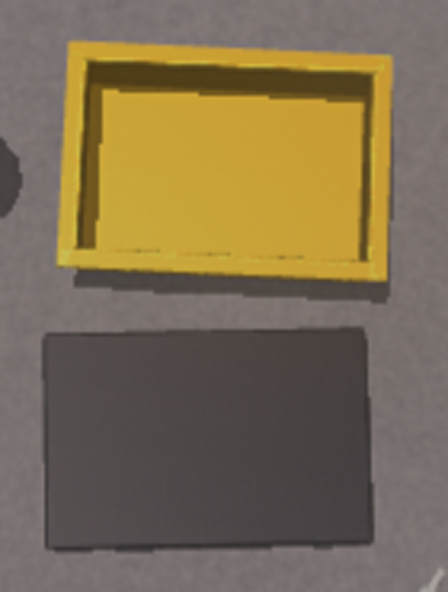

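View pics/c7.png

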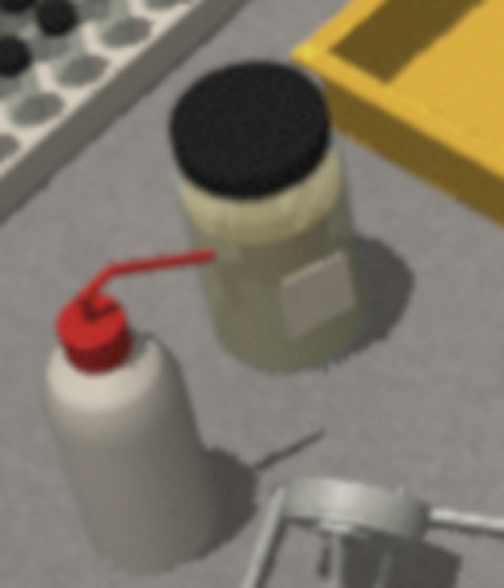

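```bash
python3 - <<'E'
from h import *
np.set_printoptions(precision=4,suppress=True)
side={"slabTR":(339.7,212.2),"slabBR":(398.6,238.4),"slabBL":(346.5,309.2),"slabTL":(283.8,278.9),
"tubTR":(275.7,167.6),"tubBR":(331.6,194.1),"tubBL":(267.6,254.6),"tubTL":(210.3,222.7)}
top={"slabTL":(279.1,220),"slabTR":(378.8,217.5),"slabBR":(381.3,284.4),"slabBL":(280,285.9),
"tubTL":(286.6,128.1),"tubTR":(387.5,132.2),"tubBR":(385.9,202.8),"tubBL":(283.1,198.1)}
P={k:tri(side[k],top[k]) for k in side}
for k in P: print(k,*P[k])
for g in("slab","tub"): print(g,np.mean([P[k][0] for k in P if k.startswith(g)],0))
print("cap",*tri((161.9,285.7),(172,159)))
print("spout end",*tri((190.5,270.7),(196,168)))
print("spout bend",*tri((140+112/4.2,210+268/4.2),(175,154)))
# pan: ellipse fit by segmentation from crops: top c3 ellipse extents, side c4
pt=(420+356/4.5,170+235/4.5); ps=(350+260/5,110+150/5)
print("pan",tri(ps,pt), pt,ps)
# per-view at z
print(atz("top",pt,.072),atz("side",ps,.072))
E
python3 - <<'E'
import cv2
b=cv2.imread("pics/top0.png")[120:230,130:270]
cv2.imwrite("pics/c8.png",cv2.resize(b,None,fx=5,fy=5,interpolation=cv2.INTER_CUBIC))
E
```

```text
slabTR [ 0.5622 -0.0856  0.0246] 0.0023930277930299688
slabBR [ 0.4044 -0.0903  0.0236] 0.0011244650339996857
slabBL [0.397  0.1469 0.0279] 0.0019935410094359713
slabTL [0.5525 0.1521 0.025 ] 0.0039038113627910534
tubTR [ 0.7626 -0.1037  0.0553] 0.0037052417757878413
tubBR [ 0.5923 -0.0977  0.0576] 0.0006520305856400064
tubBL [0.5991 0.1413 0.0633] 0.0009959558456845772
tubTL [0.7669 0.1361 0.0615] 0.0036703124292144897
slab [0.479  0.0308 0.0253]
tub [0.6802 0.019  0.0594]
cap [0.6629 0.3745 0.1542] 0.001129411406402805
spout end [0.6408 0.3198 0.1592] 0.004206321537963985
spout bend [0.664  0.3598 0.1754] 0.00879112581701718
pan (array([ 0.5473, -0.3587,  0.0703]), np.float64(0.001886541198277968)) (499.1111111111111, 222.22222222222223) (402.0, 140.0)
[ 0.5479 -0.3576  0.072 ] [ 0.5456 -0.357   0.072 ]
```

View pics/c8.png

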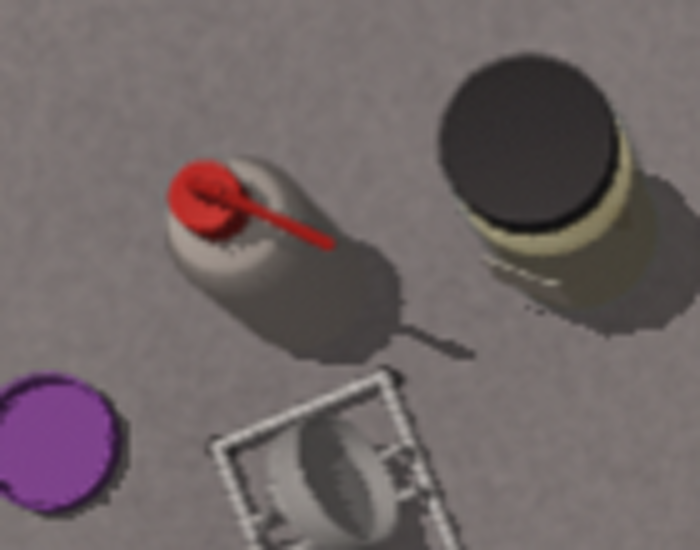

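```bash
cat >> h.py <<'E'
def circ(c,r,z,n=72,ax=None):
    a=np.linspace(0,2*np.pi,n); return np.c_[c[0]+r*np.cos(a),c[1]+r*np.sin(a),np.full(n,z)]
def dish(c,zax,xax,r=.034,h=.009):
    y=np.cross(zax,xax); a=np.linspace(0,2*np.pi,72)[:,None]
    ring=np.cos(a)*xax*r+np.sin(a)*y*r
    return [c+ring+h*zax,c+ring-h*zax]
def overlay(img,n,curves,crop,s,f):
    x0,y0,x1,y1=crop
    im=cv2.resize(np.ascontiguousarray(img[y0:y1,x0:x1]),None,fx=s,fy=s,interpolation=cv2.INTER_CUBIC)
    for X,col in curves:
        p=((proj(n,X)-[x0,y0]+.5)*s-.5).astype(np.int32).reshape(-1,1,2); cv2.polylines(im,[p],False,col,1,cv2.LINE_AA)
    cv2.imwrite(f"pics/{f}.png",im)
def rackframe():
    c=np.array([.4922,.324,0]); th=np.arctan2(.914,-.405); x=np.array([np.cos(th),np.sin(th),0]); return c,x,np.cross([0,0,1],x)
E
python3 - <<'E'
from h import *
c,x,y=rackframe()
z=np.array([0,0,1.]); dz=-np.sin(np.radians(65))*x+np.cos(np.radians(65))*z; dx=np.cos(np.radians(65))*x+np.sin(np.radians(65))*z
cur=[]
for s in(-1,1):
    for off in (0.0,):
        cc=c+s*.063*y+off*x+.05*z+.009*dz; print(cc)
        for r in dish(cc,dz,dx): cur.append((r,(0,0,255)))
b=(.661,.3745)
for zz,col in((0,(0,255,0)),(.11,(255,0,0)),(.12,(255,255,0)),(.13,(0,255,255))): cur.append((circ(b,.033,zz),col))
cur.append((circ(b,.033*0.45,.152),(255,0,255)))
fr=[c+a*.045*x+bb*.115*y+.004*z for a,bb in((1,1),(1,-1),(-1,-1),(-1,1),(1,1))]
cur.append((np.array(fr),(0,255,0)))
overlay(cv2.imread("pics/top0.png"),"top",cur,(130,130,260,310),3.3,"o1")
overlay(cv2.imread("pics/side0.png"),"side",cur,(140,260,340,400),4,"o2")
E
```

```text
[0.55310313 0.34206494 0.05380356]
[0.43790577 0.29102016 0.05380356]
```

View pics/o1.png

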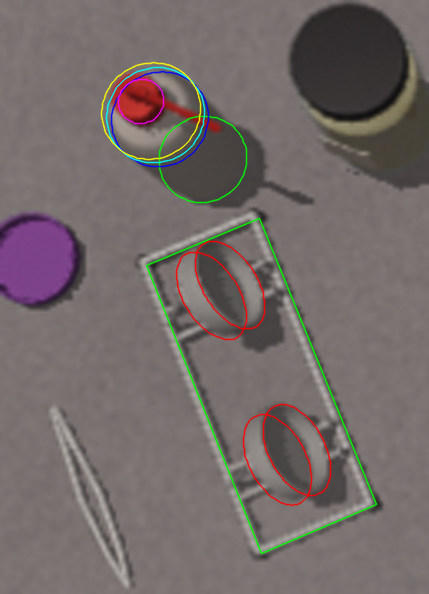

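View pics/o2.png

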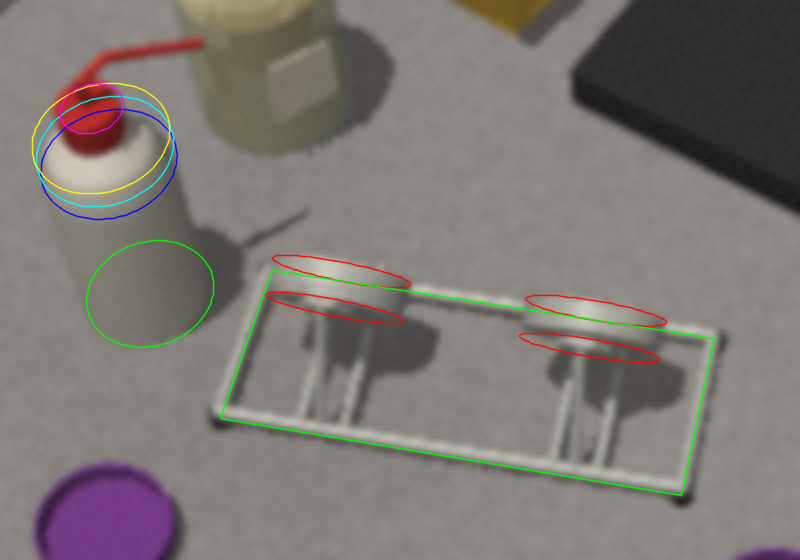

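```bash
cat > ov.py <<'E'
from h import *
import sys
dxo,dyo,dzo=[float(v)/1000 for v in sys.argv[1:4]]
c,x,y=rackframe()
z=np.array([0,0,1.]); dz=-np.sin(np.radians(65))*x+np.cos(np.radians(65))*z; dx=np.cos(np.radians(65))*x+np.sin(np.radians(65))*z
cur=[]
for s in(-1,1):
        cc=c+s*.063*y+dxo*x+dyo*y+(.05+dzo)*z+.009*dz; print(cc)
        for r in dish(cc,dz,dx): cur.append((r,(0,0,255)))
a=cv2.imread("pics/top0.png"); b=cv2.imread("pics/side0.png")
overlay(a,"top",cur,(175,190,250,290),6,"t1"); overlay(b,"side",cur,(195,310,325,390),6,"t2")
i=cv2.imread("pics/t1.png"); j=cv2.imread("pics/t2.png"); 
cv2.imwrite("pics/t3_%s.png"%"_".join(sys.argv[1:4]),cv2.resize(np.vstack([np.hstack([i,np.zeros((600,330,3),np.uint8)]),np.hstack([j])]),None,fx=.55,fy=.55) if 0 else j)
E
python3 ov.py 0 0 0; cp pics/t1.png pics/t1a.png; cp pics/t2.png pics/t2a.png
```

```text
[0.55310313 0.34206494 0.05380356]
[0.43790577 0.29102016 0.05380356]
```

View pics/t1a.png

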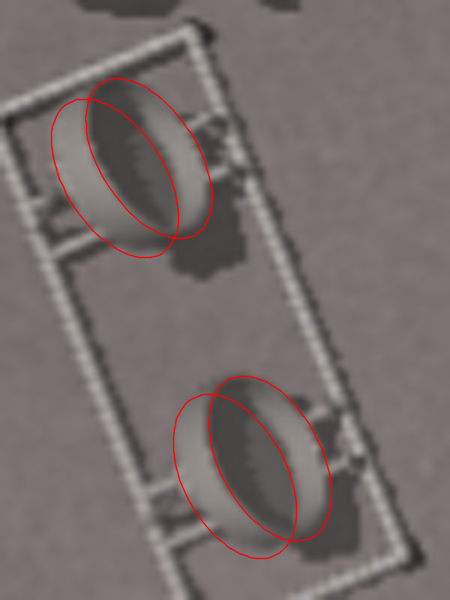

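View pics/t2a.png

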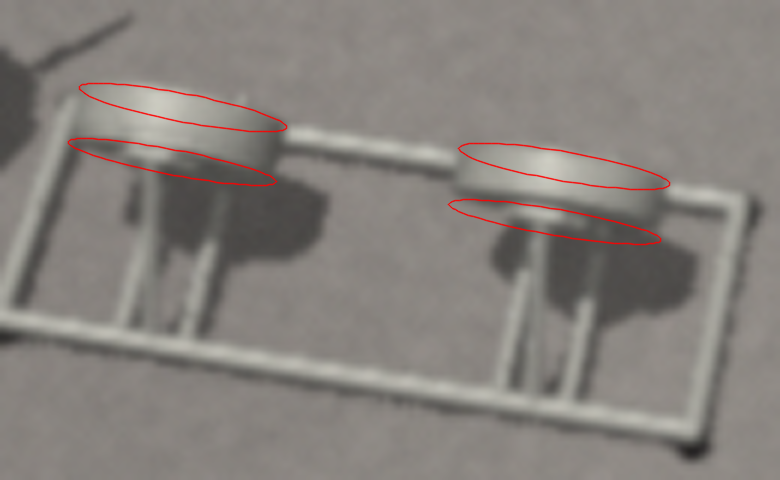

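The two centre measurements agree with the picture to about 1 mm: the far dish is at (0.553,0.342,0.054) and the near dish at (0.438,0.291,0.054). The bottle is tight beside the far bay, so I'll start with the near dish. First I lift the arm and turn the tool x axis to the rack x heading (113.9°).

```bash
cat > go.py <<'E'
# usage: go.py x y z [heading_deg] : shift in tool axes (cm) to target, rows needed
import sys,numpy as np
from scipy.spatial.transform import Rotation as R
from plant import robot
s=robot.state(); q=s["ee_rot"]; M=R.from_quat([q[1],q[2],q[3],q[0]]).as_matrix()
p=np.array(s["tool_pos"]); 
h=np.degrees(np.arctan2(M[1,0],M[0,0]))
print("t %.2f"%s["t"],"pos",p.round(4),"xhead %.2f"%h,"tilt",M[:,2].round(3),"F",np.round(s["ft_force"],2),"w %.4f"%s["width"],"q",np.round(s["q"],2))
if len(sys.argv)>3:
    d=M.T@(np.array([float(v) for v in sys.argv[1:4]])-p)*100
    print("shift cm",d.round(2),"rows>=%.1f"%(np.linalg.norm(d)/5))
    if len(sys.argv)>4:
        r=-(float(sys.argv[4])-h); r=(r+180)%360-180; print("roll rad %.3f"%np.radians(r))
E
python3 go.py .48 -.15 .25 113.9
```

```text
t 0.20 pos [ 0.2176 -0.5855  0.2222] xhead 20.39 tilt [-0.     0.001 -1.   ] F [0.28 0.14 0.85] w 0.0875 q [-1.23  0.42  1.63  0.    1.09 -0.02]
shift cm [ 39.77 -31.69  -2.75] rows>=10.2
roll rad -1.632
```

Emit:
{"method": "step_arm", "body": {"moves": [[0, 0, -0.3, -0.148], [0, 0, -0.3, -0.148], [0, 0, -0.3, -0.148], [0, 0, -0.3, -0.148], [0, 0, -0.3, -0.148], [0, 0, -0.3, -0.148], [0, 0, -0.3, -0.148], [0, 0, -0.3, -0.148], [0, 0, -0.3, -0.148], [0, 0, -0.3, -0.148], [0, 0, -0.3, -0.148]], "fingers": 0, "grip_force": 6}}

```text
t: 1.3
tool_pos: [0.2169, -0.5835, 0.2531]
ee_rot: [-0.003, 0.536, 0.844, 0.002]
ft_force: [0.3, 0.6, -1.0]
width: 0.088
```

```bash
python3 go.py .48 -.15 .25 113.9
```

```text
t 1.30 pos [ 0.2169 -0.5835  0.2531] xhead 115.15 tilt [-0.002  0.007 -1.   ] F [ 0.33  0.55 -1.01] w 0.0880 q [-1.23  0.39  1.6   0.    1.15 -1.67]
shift cm [28.05 42.23  0.55] rows>=10.1
roll rad 0.022
```

Emit:
{"method": "step_arm", "body": {"moves": [[2.5, 3.8, 0, 0.02], [2.5, 3.8, 0, 0], [2.5, 3.8, 0, 0], [2.5, 3.8, 0, 0], [2.5, 3.8, 0, 0], [2.5, 3.8, 0, 0], [2.5, 3.8, 0, 0], [2.5, 3.8, 0, 0], [2.5, 3.8, 0, 0], [2.5, 3.8, 0, 0], [2.5, 3.8, 0, 0]]}}

```text
t: 2.4
tool_pos: [0.4908, -0.15, 0.2546]
ee_rot: [-0.001, 0.546, 0.838, 0.002]
ft_force: [0.1, -0.6, 0.3]
width: 0.0877
```

```bash
python3 go.py .438 .291 .20 113.9
```

```text
t 2.40 pos [ 0.4908 -0.15    0.2546] xhead 113.76 tilt [-0.001  0.004 -1.   ] F [ 0.07 -0.63  0.25] w 0.0877 q [-0.32  0.22  1.84  0.    1.08 -0.74]
shift cm [42.47 12.93  5.65] rows>=9.0
roll rad -0.002
```

Emit:
{"method": "step_arm", "body": {"moves": [[4.2, 1.3, 0.5, 0], [4.2, 1.3, 0.5, 0], [4.2, 1.3, 0.5, 0], [4.2, 1.3, 0.5, 0], [4.2, 1.3, 0.5, 0], [4.2, 1.3, 0.5, 0], [4.2, 1.3, 0.5, 0], [4.2, 1.3, 0.5, 0], [4.2, 1.3, 0.5, 0], [3.5, 1.2, 0.5, 0], [0, 0, 0, 0]]}}

```text
t: 3.5
tool_pos: [0.4415, 0.3017, 0.2051]
ee_rot: [0.001, 0.544, 0.839, 0.004]
ft_force: [0.1, -0.3, 0.3]
width: 0.0878
```

```bash
python3 go.py .438 .291 .110 113.9
```

```text
t 3.50 pos [0.4415 0.3017 0.2051] xhead 114.06 tilt [ 0.005  0.005 -1.   ] F [ 0.15 -0.32  0.25] w 0.0878 q [0.58 0.31 1.85 0.   0.97 0.16]
shift cm [-0.86 -0.83  9.5 ] rows>=1.9
roll rad 0.003
```

Emit:
{"method": "step_arm", "body": {"moves": [[-0.4, -0.4, 2.5, 0], [-0.4, -0.4, 2.5, 0], [0, 0, 2.4, 0], [0, 0, 2.0, 0], [0, 0, 0, 0]]}}

```text
t: 4.0
tool_pos: [0.4381, 0.2901, 0.109]
ee_rot: [0.002, 0.543, 0.84, 0.004]
ft_force: [-0.7, -0.7, 0.8]
width: 0.0882
```

```bash
python3 - <<'E'
from h import *
snap("side","g1",(180,220,380,400),4); snap("top","g1t",(150,180,280,320),4)
E
python3 go.py .438 .291 .048 113.9
```

```text
t 4.10 pos [0.4396 0.2912 0.1112] xhead 114.25 tilt [ 0.01   0.007 -1.   ] F [-0.05 -0.6   0.73] w 0.0876 q [0.56 0.44 1.93 0.   0.76 0.14]
shift cm [ 0.03 -0.24  6.32] rows>=1.3
roll rad 0.006
```

View pics/g1.png

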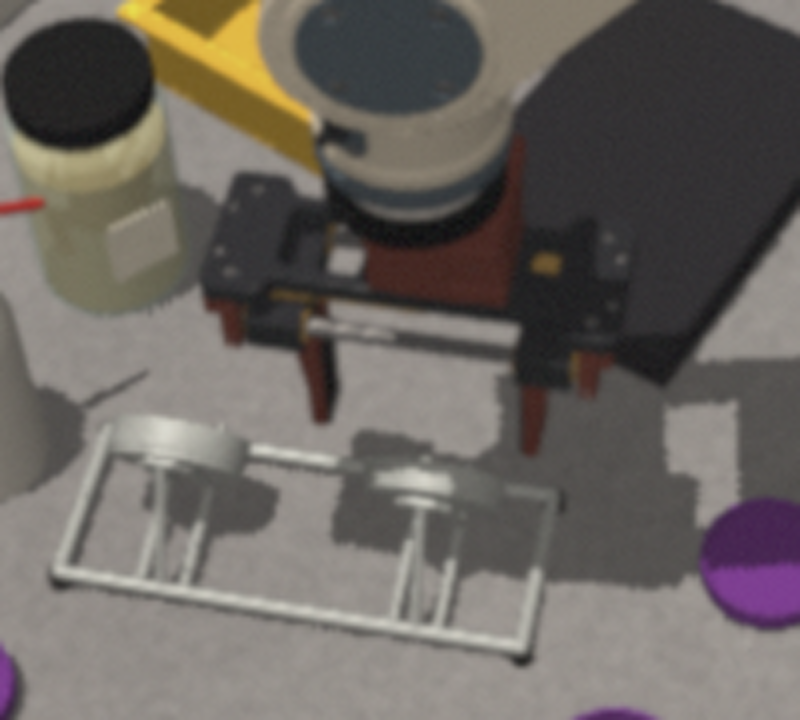

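View pics/g1t.png

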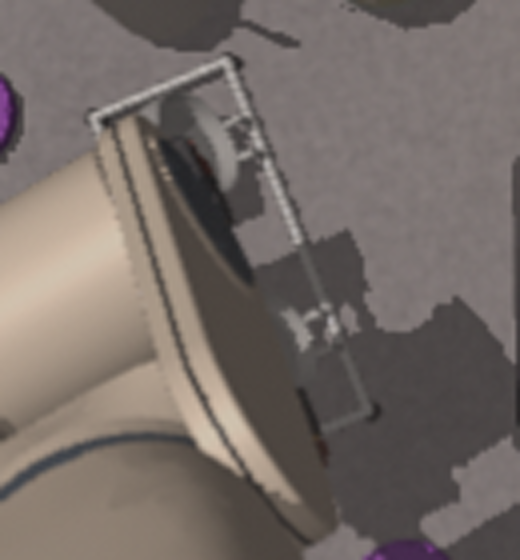

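The fingertips are at about (322,415) and (530,450) in the crop, so they straddle the near dish at (430,480) evenly. I'm descending.

Emit:
{"method": "step_arm", "body": {"moves": [[0, -0.2, 1.5, 0], [0, 0, 1.5, 0], [0, 0, 1.5, 0], [0, 0, 1.2, 0], [0, 0, 0.5, 0], [0, 0, 0, 0]]}}

```text
t: 4.7
tool_pos: [0.4447, 0.2927, 0.0552]
ee_rot: [0.005, 0.543, 0.839, 0.012]
ft_force: [-0.2, 0.1, -0.0]
width: 0.088
```

```bash
python3 go.py .438 .291 .048 113.9
```

```text
t 4.70 pos [0.4447 0.2927 0.0552] xhead 114.17 tilt [ 0.022  0.014 -1.   ] F [-0.15  0.12 -0.05] w 0.0880 q [0.56 0.54 1.94 0.   0.63 0.14]
shift cm [ 0.12 -0.7   0.71] rows>=0.2
roll rad 0.005
```

Emit:
{"method": "step_arm", "body": {"moves": [[0.1, -0.4, 0.3, 0], [0, -0.3, 0.2, 0], [0, 0, 0.1, 0], [0, 0, 0, 0]]}}

```text
t: 5.1
tool_pos: [0.4384, 0.2912, 0.0504]
ee_rot: [0.006, 0.543, 0.839, 0.013]
ft_force: [0.7, 0.0, -0.7]
width: 0.0876
```

```bash
python3 go.py .438 .291 .048 113.9
```

```text
t 5.10 pos [0.4384 0.2912 0.0504] xhead 114.17 tilt [ 0.024  0.015 -1.   ] F [ 0.72  0.01 -0.67] w 0.0876 q [ 0.56  0.54  1.96 -0.    0.61  0.14]
shift cm [-0.01 -0.05  0.24] rows>=0.0
roll rad 0.005
```

Emit:
{"method": "step_arm", "body": {"moves": [[0, 0, 0.25, 0], [0, 0, 0, 0], [0, 0, 0, 0], [0, 0, 0, 0], [0, 0, 0, 0], [0, 0, 0, 0], [0, 0, 0, 0]], "fingers": 1, "grip_force": 6}}

```text
t: 5.8
tool_pos: [0.4387, 0.2915, 0.0481]
ee_rot: [0.006, 0.543, 0.839, 0.013]
ft_force: [-0.7, 0.8, 0.3]
width: 0.0667
```

```bash
python3 go.py .438 .291 .12 113.9
```

```text
t 5.80 pos [0.4387 0.2915 0.0481] xhead 114.18 tilt [ 0.025  0.016 -1.   ] F [-0.7   0.82  0.27] w 0.0667 q [ 0.56  0.55  1.96 -0.    0.61  0.14]
shift cm [ 0.01  0.13 -7.19] rows>=1.4
roll rad 0.005
```

Emit:
{"method": "step_arm", "body": {"moves": [[-0.1, 0, -0.5, 0], [-0.1, 0, -1, 0], [-0.2, 0, -1.5, 0], [-0.2, 0, -2, 0], [-0.2, 0, -2, 0], [0, 0, 0, 0]]}}

```text
t: 6.4
tool_pos: [0.4402, 0.2823, 0.1226]
ee_rot: [0.006, 0.543, 0.839, 0.013]
ft_force: [0.2, -0.5, -0.7]
width: 0.0666
```

```bash
python3 - <<'E'
from h import *
snap("side","g2",(180,220,380,400),4)
E
python3 go.py .4405 .091 .14 113.9
```

```text
t 6.45 pos [0.4395 0.282  0.1214] xhead 114.18 tilt [ 0.023  0.014 -1.   ] F [ 0.51 -0.05 -0.27] w 0.0664 q [0.55 0.41 1.94 0.   0.76 0.13]
shift cm [-17.46  -7.68  -2.13] rows>=3.8
roll rad 0.005
```

View pics/g2.png

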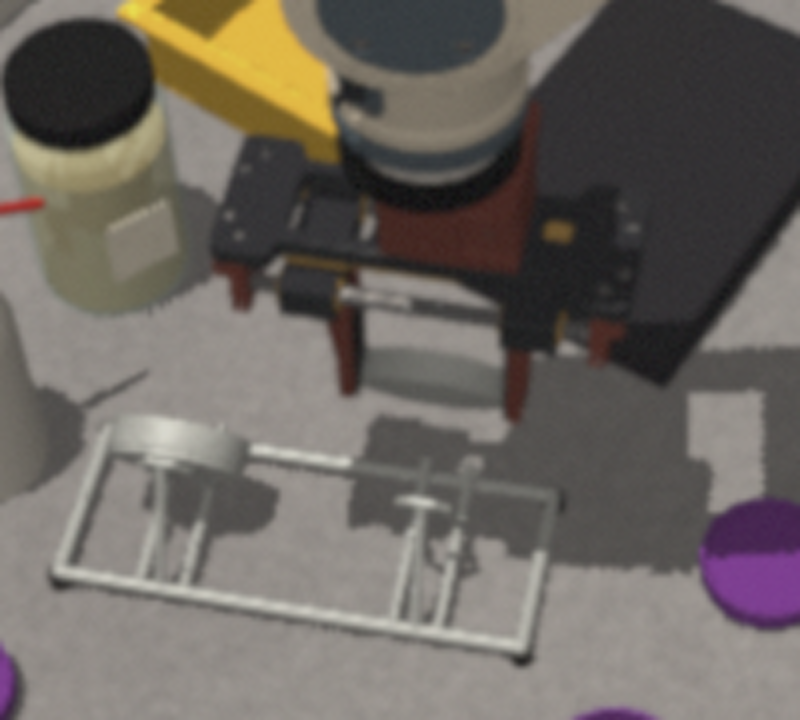

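The near dish is held between the fingers at about (430,375) and has left the rack. Next I carry it over the slab.

```bash
python3 go.py .490 .065 .09 113.9
```

```text
t 6.45 pos [0.4395 0.282  0.1214] xhead 114.18 tilt [ 0.023  0.014 -1.   ] F [ 0.51 -0.05 -0.27] w 0.0664 q [0.55 0.41 1.94 0.   0.76 0.13]
shift cm [-21.88  -4.37   2.95] rows>=4.5
roll rad 0.005
```

Emit:
{"method": "step_arm", "body": {"moves": [[-1.5, -0.3, -0.3, 0], [-3, -0.6, 0, 0], [-3.4, -0.6, 0, 0], [-3.4, -0.7, 0, 0], [-3.4, -0.7, 0.5, 0], [-3.4, -0.7, 1, 0], [-2.4, -0.5, 1, 0], [-1, -0.2, 0.5, 0], [0, 0, 0, 0]]}}

```text
t: 7.35
tool_pos: [0.4865, 0.0556, 0.0863]
ee_rot: [0.003, 0.542, 0.84, 0.009]
ft_force: [-0.2, 0.7, -0.3]
width: 0.0665
```

```bash
python3 go.py .490 .065 .064 113.9;  python3 - <<'E'
from h import *
snap("side","g3",(240,160,420,320),4)
E
```

```text
t 7.35 pos [0.4865 0.0556 0.0863] xhead 114.32 tilt [ 0.015  0.012 -1.   ] F [-0.18  0.68 -0.25] w 0.0665 q [ 0.08  0.44  2.02  0.02  0.66 -0.36]
shift cm [0.7  0.66 2.25] rows>=0.5
roll rad 0.007
```

View pics/g3.png

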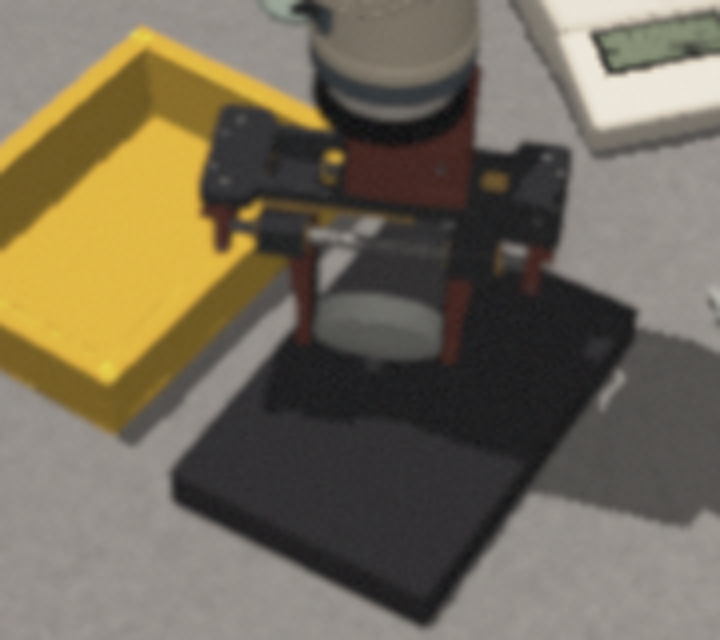

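Emit:
{"method": "step_arm", "body": {"moves": [[0.4, 0.4, 1.0, 0], [0.3, 0.3, 1.0, 0], [0, 0, 0.3, 0], [0, 0, 0, 0]]}}

```text
t: 7.8
tool_pos: [0.4902, 0.0699, 0.0621]
ee_rot: [0.003, 0.54, 0.841, 0.009]
ft_force: [0.3, -0.6, -0.9]
width: 0.0667
```

```bash
python3 go.py .490 .065 .0586 113.9
```

```text
t 7.80 pos [0.4902 0.0699 0.0621] xhead 114.60 tilt [ 0.015  0.013 -1.   ] F [ 0.35 -0.59 -0.87] w 0.0667 q [ 0.11  0.49  2.02  0.02  0.62 -0.33]
shift cm [-0.44 -0.23  0.34] rows>=0.1
roll rad 0.012
```

Emit:
{"method": "step_arm", "body": {"moves": [[0, 0, 0.15, 0], [0, 0, 0.15, 0], [0, 0, 0.15, 0]]}}

```text
t: 8.1
tool_pos: [0.4903, 0.0711, 0.0575]
ee_rot: [0.003, 0.539, 0.842, 0.01]
ft_force: [0.6, 0.1, -0.4]
width: 0.0668
```

Emit:
{"method": "step_arm", "body": {"moves": [[0, 0, 0.15, 0], [0, 0, 0.15, 0]]}}

```text
t: 8.3
tool_pos: [0.4905, 0.0714, 0.055]
ee_rot: [0.003, 0.54, 0.842, 0.01]
ft_force: [-2.5, 2.6, 7.6]
width: 0.0668
```

Emit:
{"method": "step_arm", "body": {"moves": [[0.35, 0, 0.0, 0], [0.35, 0, 0.1, 0], [0.3, 0, 0.12, 0], [0.3, 0, 0.14, 0]]}}

```text
t: 8.7
tool_pos: [0.4856, 0.0835, 0.0518]
ee_rot: [0.004, 0.54, 0.842, 0.01]
ft_force: [-0.3, -0.3, -0.4]
width: 0.0668
```

```bash
python3 go.py .490 .065 .0586 113.9;  python3 - <<'E'
from h import *
snap("side","g4",(270,190,400,290),6)
E
```

```text
t 8.70 pos [0.4856 0.0835 0.0518] xhead 114.63 tilt [ 0.018  0.014 -1.   ] F [-0.26 -0.27 -0.45] w 0.0668 q [ 0.14  0.51  2.03  0.02  0.59 -0.31]
shift cm [-1.86 -0.36 -0.7 ] rows>=0.4
roll rad 0.013
```

View pics/g4.png

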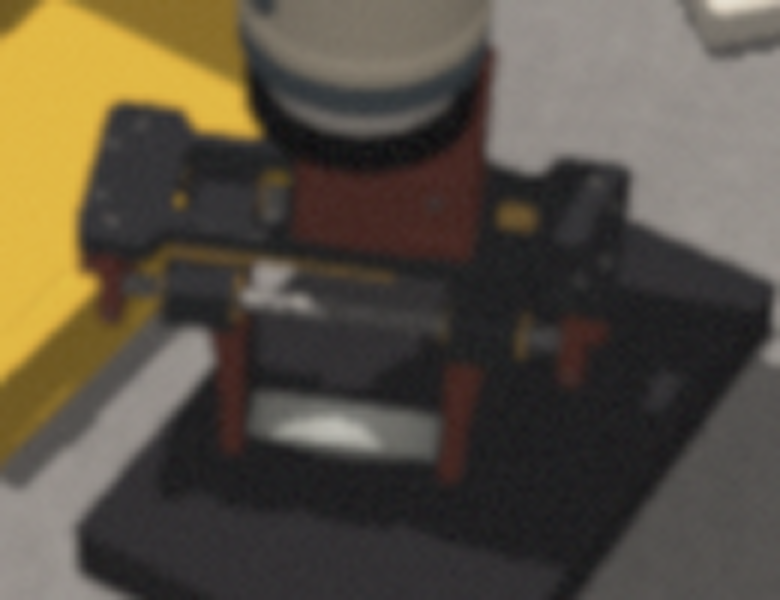

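The dish is turning in the pads as planned, and I can now see its wall strip at about (345,425). I'm continuing the arc.

Emit:
{"method": "step_arm", "body": {"moves": [[0.25, 0, 0.2, 0], [0.25, 0, 0.2, 0], [0.22, 0, 0.22, 0], [0.2, 0, 0.24, 0], [0.15, 0, 0.24, 0]]}}

```text
t: 9.25
tool_pos: [0.4806, 0.0947, 0.0396]
ee_rot: [0.004, 0.54, 0.842, 0.01]
ft_force: [0.4, -0.4, -0.1]
width: 0.0668
```

Emit:
{"method": "step_arm", "body": {"moves": [[0.15, 0, 0.22, 0], [0.1, 0, 0.2, 0]]}}

```text
t: 9.45
tool_pos: [0.4794, 0.0972, 0.0349]
ee_rot: [0.004, 0.54, 0.842, 0.01]
ft_force: [-0.2, -0.4, 0.3]
width: 0.0666
```

```bash
 python3 - <<'E'
from h import *
snap("side","g5",(270,190,400,290),6)
E
```

```text
(no output)
```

View pics/g5.png

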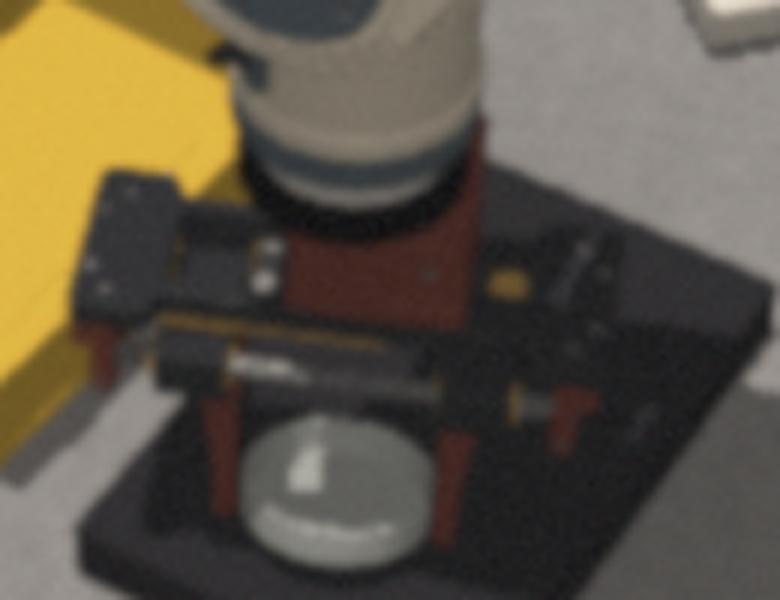

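The dish is almost flat with its open side up. I'll lower a little more and release.

Emit:
{"method": "step_arm", "body": {"moves": [[0.05, 0, 0.12, 0], [0, 0, 0.05, 0]]}}

```text
t: 9.7
tool_pos: [0.479, 0.0979, 0.0327]
ee_rot: [0.003, 0.54, 0.842, 0.01]
ft_force: [-0.1, 0.5, 0.3]
width: 0.0666
```

Emit:
{"method": "step_arm", "body": {"moves": [[0, 0, 0, 0], [0, 0, 0, 0], [0, 0, 0, 0], [0, 0, 0, 0]], "fingers": 0}}

```text
t: 10.1
tool_pos: [0.4791, 0.0978, 0.0328]
ee_rot: [0.003, 0.54, 0.842, 0.01]
ft_force: [0.0, 1.1, 0.3]
width: 0.0877
```

Emit:
{"method": "step_arm", "body": {"moves": [[0, 0, -1, 0], [0, 0, -3, 0], [0, 0, -4.5, 0], [0, 0, -4.5, 0], [0, 0, -4, 0]]}}

```text
t: 10.6
tool_pos: [0.4724, 0.0946, 0.2056]
ee_rot: [-0.001, 0.54, 0.842, 0.006]
ft_force: [0.7, 0.0, -0.7]
width: 0.0878
```

```bash
 python3 - <<'E'
from h import *
snap("side","g6",(250,170,420,320),4.5)
E
python3 go.py .5475 .3395 .22 113.9
```

```text
t 10.65 pos [0.4759 0.0952 0.2117] xhead 114.63 tilt [ 0.014  0.013 -1.   ] F [2.39 1.34 4.22] w 0.0882 q [ 0.17  0.23  1.95  0.01  0.95 -0.27]
shift cm [19.23 16.7  -0.41] rows>=5.1
roll rad 0.013
```

View pics/g6.png

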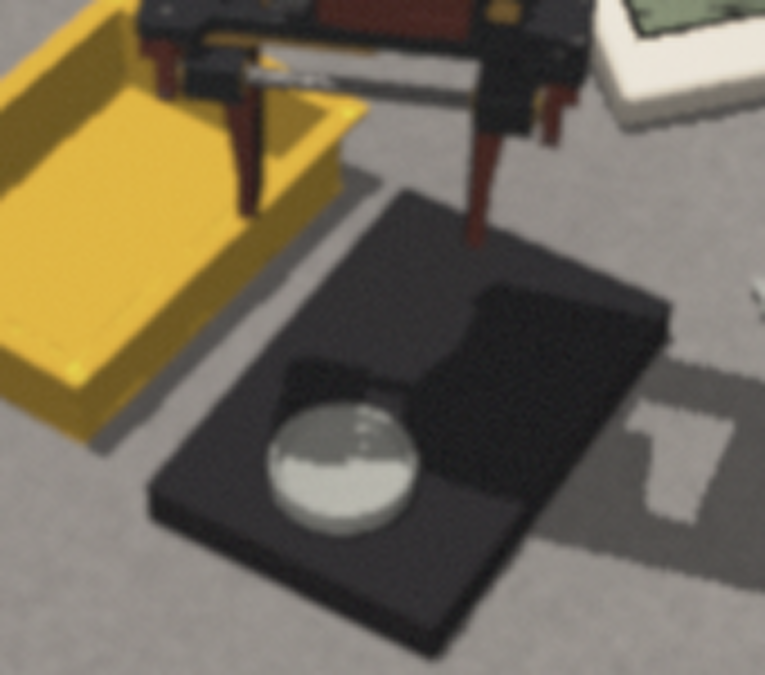

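The first dish lies flat, open side up, at about (342,465) in the crop. Now I go for the far dish, offset 6 mm away from the wash bottle.

Emit:
{"method": "step_arm", "body": {"moves": [[1.5, 1.3, -0.4, 0.013], [3, 2.6, -0.4, 0], [3.3, 2.9, 0, 0], [3.3, 2.9, 0, 0], [3.3, 2.9, 0, 0], [2.4, 2, 0, 0], [1.2, 1.2, 0, 0], [0.4, 0.3, 0, 0], [0, 0, 0, 0]]}}

```text
t: 11.55
tool_pos: [0.5516, 0.3371, 0.2351]
ee_rot: [0.007, 0.547, 0.837, 0.015]
ft_force: [0.7, -0.8, -0.5]
width: 0.0876
```

```bash
python3 go.py .5475 .3395 .10 113.9
```

```text
t 11.55 pos [0.5516 0.3371 0.2351] xhead 113.71 tilt [ 0.028  0.017 -0.999] F [ 0.67 -0.85 -0.54] w 0.0876 q [0.53 0.43 1.59 0.   1.09 0.12]
shift cm [ 0.33 -0.72 13.5 ] rows>=2.7
roll rad -0.003
```

Emit:
{"method": "step_arm", "body": {"moves": [[0.3, -0.4, 0.5, 0], [0, -0.3, 1.5, 0], [0, 0, 2, 0], [0, 0, 2, 0], [0, 0, 1.5, 0], [0, 0, 0.5, 0], [0, 0, 0, 0]]}}

```text
t: 12.25
tool_pos: [0.5427, 0.3311, 0.1525]
ee_rot: [0.007, 0.549, 0.836, 0.013]
ft_force: [-0.5, -0.3, 0.3]
width: 0.088
```

```bash
python3 go.py .5475 .3395 .048 113.9;  python3 - <<'E'
from h import *
snap("side","g7",(150,200,330,360),4.4)
E
```

```text
t 12.25 pos [0.5427 0.3311 0.1525] xhead 113.37 tilt [ 0.026  0.015 -1.   ] F [-0.47 -0.26  0.26] w 0.0880 q [ 0.53  0.51  1.67 -0.    0.93  0.12]
shift cm [ 0.54  0.46 10.47] rows>=2.1
roll rad -0.009
```

View pics/g7.png

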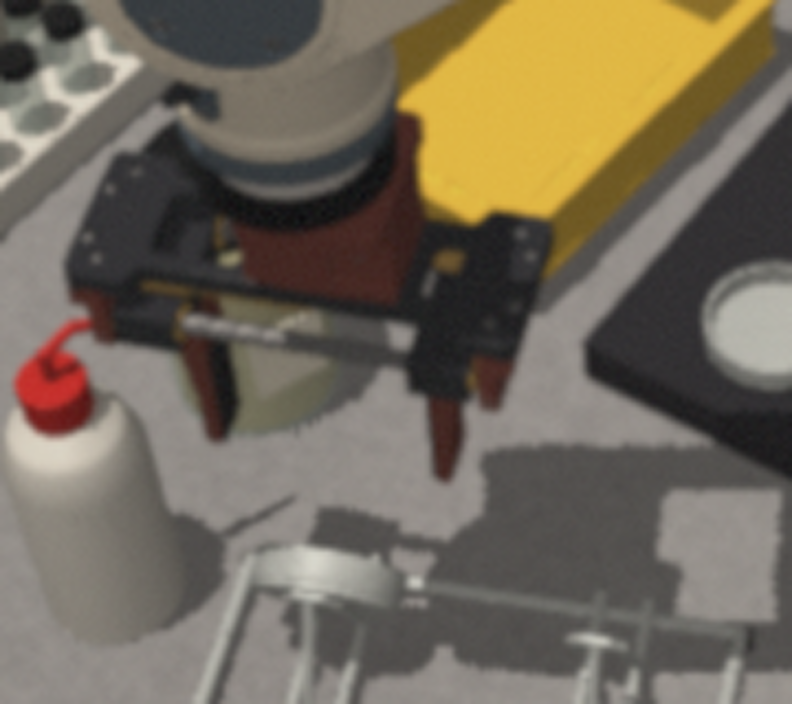

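```bash
python3 - <<'E'
from h import *
c,x,y=rackframe(); A=np.array([.5475,.3395,0])
for n,ps,pt in [("end",(140+212/4.2,210+254/4.2),(130+332/5,120+243/5)),("bend",(140+112/4.2,210+268/4.2),(130+205/5,120+190/5)),("bend2",(140+112/4.2,210+268/4.2),(130+225/5,120+200/5)),("cap",(161.9,285.7),(130+208/5,120+198/5))]:
    P,e=tri(ps,pt); print(n,P.round(4),round(e,4),"along,perp",((P-A)@-y).round(4),((P-A)@x).round(4))
E
```

```text
end [0.6402 0.3192 0.1593] 0.0026 along,perp 0.0765 -0.0561
bend [0.6536 0.3651 0.1867] 0.0052 along,perp 0.1074 -0.0196
bend2 [0.6548 0.3607 0.1798] 0.002 along,perp 0.1067 -0.024
cap [0.6615 0.3751 0.1556] 0.0004 along,perp 0.1187 -0.0137
```

Emit:
{"method": "step_arm", "body": {"moves": [[0.3, 0.2, 1.5, 0], [0.2, 0, 2, 0], [0, 0, 2, 0], [0, 0, 1.5, 0], [0, 0, 0, 0]]}}

```text
t: 12.8
tool_pos: [0.5473, 0.3401, 0.0821]
ee_rot: [0.008, 0.549, 0.835, 0.017]
ft_force: [-0.1, 0.2, 0.1]
width: 0.0882
```

```bash
python3 go.py .5475 .3395 .048 113.9;  python3 - <<'E'
from h import *
snap("side","g8",(150,220,330,370),4.4);snap("top","g8t",(130,120,270,250),4.4)
E
```

```text
t 12.80 pos [0.5473 0.3401 0.0821] xhead 113.36 tilt [ 0.033  0.019 -0.999] F [-0.07  0.21  0.1 ] w 0.0882 q [ 0.54  0.61  1.69 -0.    0.8   0.13]
shift cm [-0.07 -0.14  3.41] rows>=0.7
roll rad -0.009
```

View pics/g8.png

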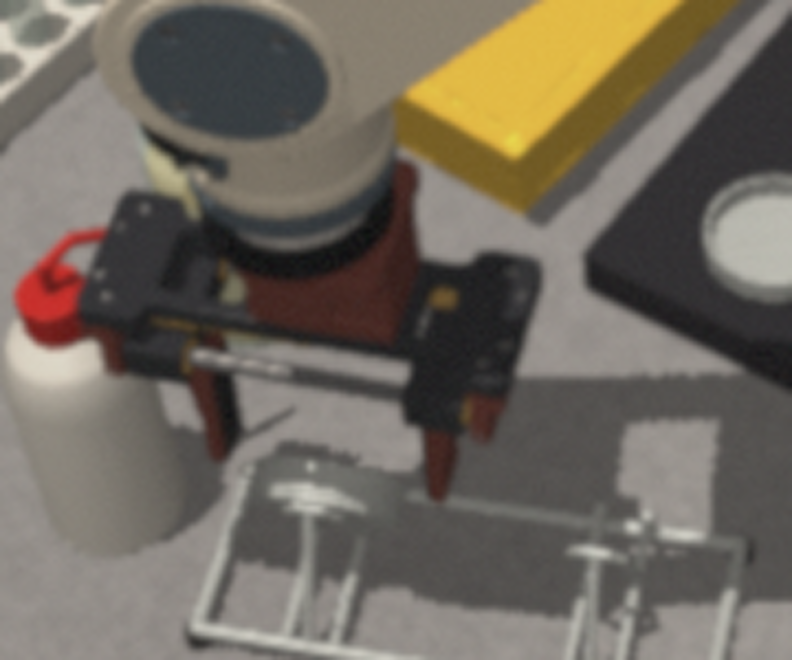

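View pics/g8t.png

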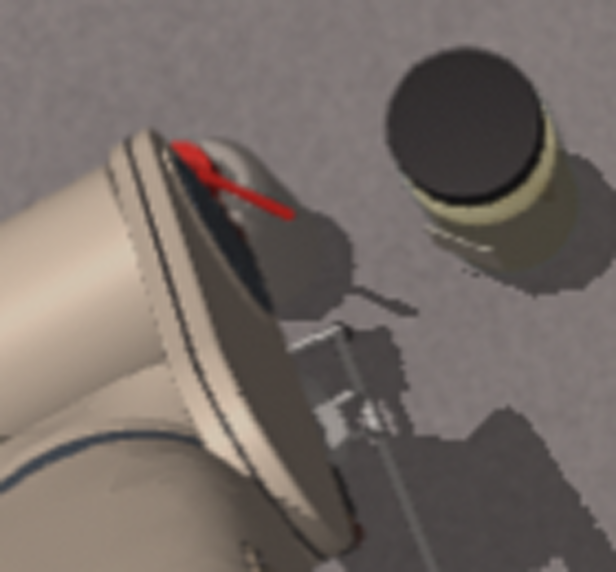

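Emit:
{"method": "step_arm", "body": {"moves": [[-0.05, -0.1, 0.8, -0.009], [0, 0, 0.8, 0], [0, 0, 0.8, 0]]}}

```text
t: 13.2
tool_pos: [0.5507, 0.3415, 0.0619]
ee_rot: [0.01, 0.545, 0.838, 0.021]
ft_force: [-0.5, 0.6, 0.2]
width: 0.0877
```

Emit:
{"method": "step_arm", "body": {"moves": [[0, 0, 0.6, 0], [0, 0, 0.3, 0], [0, 0, 0, 0]]}}

```text
t: 13.5
tool_pos: [0.5505, 0.3413, 0.0508]
ee_rot: [0.01, 0.545, 0.838, 0.02]
ft_force: [-0.2, 0.1, 0.1]
width: 0.0881
```

```bash
python3 go.py .5475 .3395 .048 113.9;  python3 - <<'E'
from h import *
snap("side","g9",(150,220,330,370),4.4)
E
```

```text
t 13.50 pos [0.5505 0.3413 0.0508] xhead 113.92 tilt [ 0.039  0.023 -0.999] F [-0.25  0.06  0.12] w 0.0881 q [ 0.54  0.66  1.7  -0.    0.74  0.12]
shift cm [-0.05 -0.36  0.27] rows>=0.1
roll rad 0.000
```

View pics/g9.png

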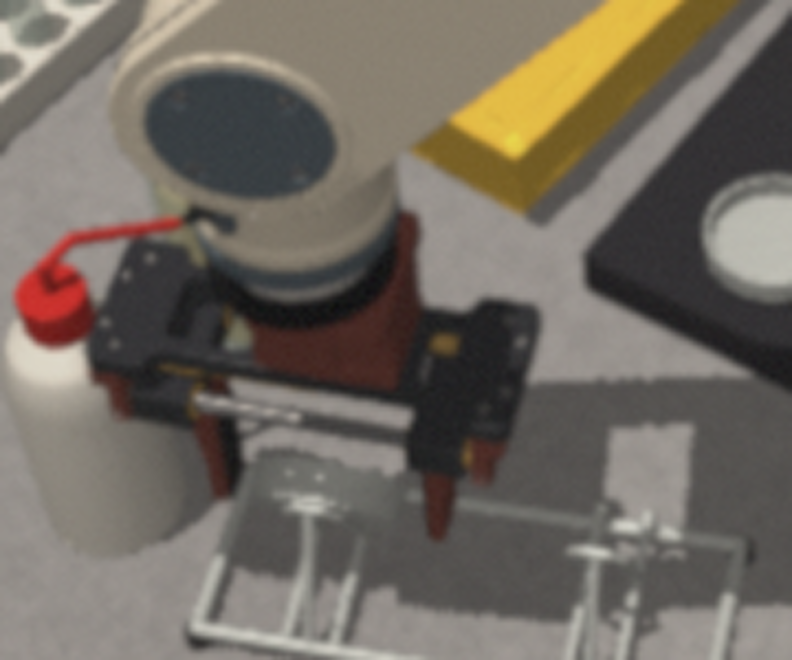

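The bottle hasn't moved, and the fingertips at (218,490) and (437,530) straddle the dish. I'm closing on it.

Emit:
{"method": "step_arm", "body": {"moves": [[0, -0.15, 0.25, 0], [0, 0, 0, 0], [0, 0, 0, 0], [0, 0, 0, 0], [0, 0, 0, 0], [0, 0, 0, 0]], "fingers": 1}}

```text
t: 14.15
tool_pos: [0.551, 0.3421, 0.0501]
ee_rot: [0.011, 0.545, 0.838, 0.022]
ft_force: [1.3, -0.1, -0.3]
width: 0.0666
```

Emit:
{"method": "step_arm", "body": {"moves": [[-0.1, -0.05, -0.5, 0], [-0.1, -0.05, -1, 0], [-0.2, -0.1, -1.5, 0], [-0.3, -0.2, -2, 0], [-0.5, -0.3, -2.5, 0], [-0.5, -0.3, -2.5, 0], [0, 0, 0, 0]]}}

```text
t: 14.85
tool_pos: [0.5429, 0.3175, 0.1569]
ee_rot: [0.011, 0.545, 0.838, 0.021]
ft_force: [-0.1, -0.5, -1.2]
width: 0.0668
```

```bash
python3 go.py .490 -.055 .10 113.9;  python3 - <<'E'
from h import *
snap("side","g10",(150,180,330,370),4)
E
```

```text
t 14.85 pos [0.5429 0.3175 0.1569] xhead 113.93 tilt [ 0.041  0.024 -0.999] F [-0.14 -0.51 -1.22] w 0.0668 q [0.51 0.49 1.7  0.   0.91 0.09]
shift cm [-31.93 -20.18   4.58] rows>=7.6
roll rad 0.000
```

View pics/g10.png

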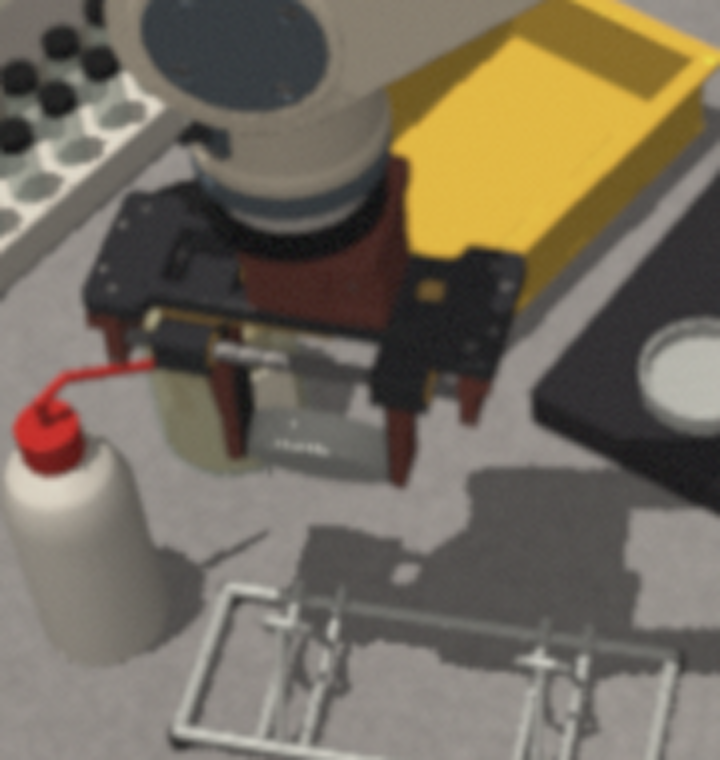

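The far dish is held and both bays are empty. Now I carry it to the other half of the slab.

Emit:
{"method": "step_arm", "body": {"moves": [[-2, -1.2, -0.2, 0], [-3.2, -2.1, 0, 0], [-3.8, -2.4, 0, 0], [-3.8, -2.4, 0, 0], [-3.8, -2.4, 0, 0], [-3.8, -2.4, 0.5, 0], [-3.8, -2.4, 0.5, 0], [-3.8, -2.4, 0.5, 0], [-2, -1.4, 0.5, 0], [-0.5, -0.4, 0.5, 0], [0, 0, 0, 0]]}}

```text
t: 16.0
tool_pos: [0.4826, -0.0499, 0.1136]
ee_rot: [0.007, 0.544, 0.839, 0.019]
ft_force: [-0.5, -0.4, 0.2]
width: 0.0669
```

```bash
python3 go.py .490 -.056 .062 113.9
```

```text
t 16.00 pos [ 0.4826 -0.0499  0.1136] xhead 114.11 tilt [ 0.032  0.025 -0.999] F [-0.46 -0.36  0.23] w 0.0669 q [-0.15  0.38  2.03  0.04  0.71 -0.6 ]
shift cm [-0.91  0.23  5.17] rows>=1.1
roll rad 0.004
```

Emit:
{"method": "step_arm", "body": {"moves": [[-0.5, 0.1, 1.3, 0], [-0.3, 0.1, 1.5, 0], [0, 0, 1.3, 0], [0, 0, 0.6, 0], [0, 0, 0, 0]]}}

```text
t: 16.5
tool_pos: [0.4902, -0.0506, 0.0643]
ee_rot: [0.006, 0.542, 0.84, 0.019]
ft_force: [-1.0, 0.2, 0.3]
width: 0.0669
```

```bash
python3 go.py .490 -.056 .062 113.9
```

```text
t 16.50 pos [ 0.4902 -0.0506  0.0643] xhead 114.33 tilt [ 0.031  0.026 -0.999] F [-0.95  0.16  0.32] w 0.0669 q [-0.15  0.48  2.03  0.05  0.6  -0.61]
shift cm [-0.49 -0.25  0.21] rows>=0.1
roll rad 0.008
```

Emit:
{"method": "step_arm", "body": {"moves": [[-0.3, 0, 0.3, 0], [-0.2, 0, 0.15, 0], [0, 0, 0.12, 0]]}}

```text
t: 16.8
tool_pos: [0.4933, -0.0544, 0.0589]
ee_rot: [0.007, 0.541, 0.84, 0.02]
ft_force: [0.2, -0.3, -0.5]
width: 0.0668
```

Emit:
{"method": "step_arm", "body": {"moves": [[0, 0, 0.1, 0], [0, 0, 0.1, 0]]}}

```text
t: 17.0
tool_pos: [0.4935, -0.0544, 0.0577]
ee_rot: [0.007, 0.542, 0.84, 0.02]
ft_force: [-2.4, 1.4, 9.4]
width: 0.0666
```

Contact at z≈0.058. I'm following the arc again.

Emit:
{"method": "step_arm", "body": {"moves": [[0.35, 0, 0.0, 0], [0.35, 0, 0.1, 0], [0.3, 0, 0.12, 0], [0.3, 0, 0.14, 0]]}}

```text
t: 17.4
tool_pos: [0.489, -0.0423, 0.055]
ee_rot: [0.008, 0.542, 0.84, 0.02]
ft_force: [0.2, -0.3, -0.3]
width: 0.0666
```

Emit:
{"method": "step_arm", "body": {"moves": [[0.25, 0, 0.2, 0], [0.25, 0, 0.2, 0], [0.22, 0, 0.22, 0], [0.2, 0, 0.24, 0], [0.15, 0, 0.24, 0]]}}

```text
t: 17.9
tool_pos: [0.4843, -0.031, 0.0429]
ee_rot: [0.008, 0.542, 0.84, 0.02]
ft_force: [-0.2, 0.1, 0.3]
width: 0.0666
```

```bash
python3 go.py .490 -.056 .035 113.9;  python3 - <<'E'
from h import *
snap("side","g11",(270,150,420,270),5)
E
```

```text
t 17.90 pos [ 0.4843 -0.031   0.0429] xhead 114.37 tilt [ 0.035  0.025 -0.999] F [-0.16  0.13  0.29] w 0.0666 q [-0.11  0.52  2.05  0.06  0.54 -0.58]
shift cm [-2.52 -0.55  0.75] rows>=0.5
roll rad 0.008
```

View pics/g11.png

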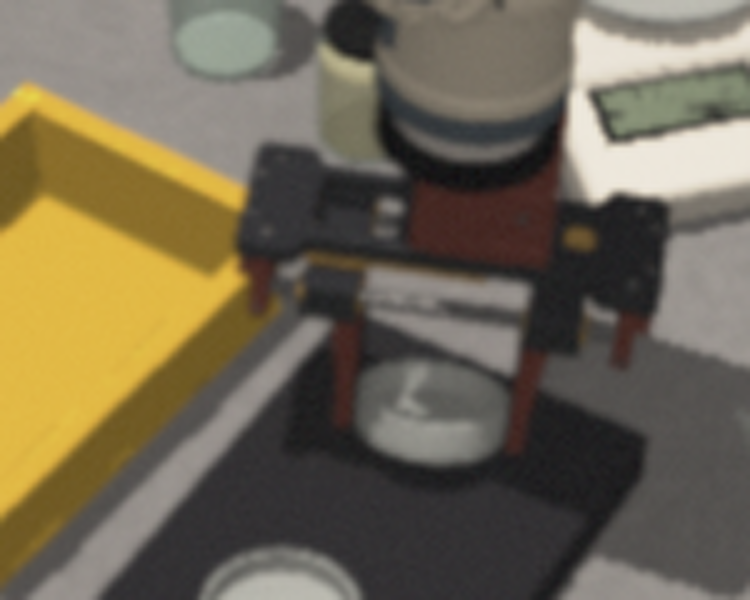

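Emit:
{"method": "step_arm", "body": {"moves": [[0.15, 0, 0.22, 0], [0.1, 0, 0.2, 0], [0.1, 0, 0.2, 0], [0.05, 0, 0.1, 0]]}}

```text
t: 18.35
tool_pos: [0.4825, -0.0268, 0.0347]
ee_rot: [0.008, 0.542, 0.84, 0.02]
ft_force: [0.6, -0.4, -0.6]
width: 0.0668
```

```bash
python3 go.py .490 -.056 .034 113.9
```

```text
t 18.35 pos [ 0.4825 -0.0268  0.0347] xhead 114.37 tilt [ 0.034  0.025 -0.999] F [ 0.58 -0.37 -0.57] w 0.0668 q [-0.1   0.53  2.06  0.06  0.52 -0.57]
shift cm [-2.97 -0.53  0.02] rows>=0.6
roll rad 0.008
```

Emit:
{"method": "step_arm", "body": {"moves": [[0, 0, 0.05, 0], [0, 0, 0, 0], [0, 0, 0, 0], [0, 0, 0, 0], [0, 0, 0, 0]], "fingers": 0}}

```text
t: 18.85
tool_pos: [0.4826, -0.0268, 0.0342]
ee_rot: [0.008, 0.542, 0.84, 0.02]
ft_force: [0.9, 0.3, -0.3]
width: 0.0872
```

Emit:
{"method": "step_arm", "body": {"moves": [[0, 0, -0.6, 0], [0, 0, -1.5, 0], [0, 0, -3, 0], [-4, -1, -3, 0], [-4, -1, -2, 0], [-4, -1, 0, 0], [0, 0, 0, 0], [0, 0, 0, 0]]}}

```text
t: 19.65
tool_pos: [0.5021, -0.1548, 0.1398]
ee_rot: [0.009, 0.541, 0.841, 0.019]
ft_force: [0.1, -0.2, -0.0]
width: 0.0882
```

```bash
python3 go.py .490 -.056 .034 113.9;  python3 - <<'E'
from h import *
snap("side","g12",(270,180,420,320),5);snap("top","g12t",(270,180,400,300),5)
E
```

```text
t 19.65 pos [ 0.5021 -0.1548  0.1398] xhead 114.51 tilt [ 0.036  0.023 -0.999] F [ 0.13 -0.16 -0.01] w 0.0882 q [-0.34  0.39  1.93  0.05  0.8  -0.8 ]
shift cm [ 9.43  2.55 10.75] rows>=2.9
roll rad 0.011
```

View pics/g12.png

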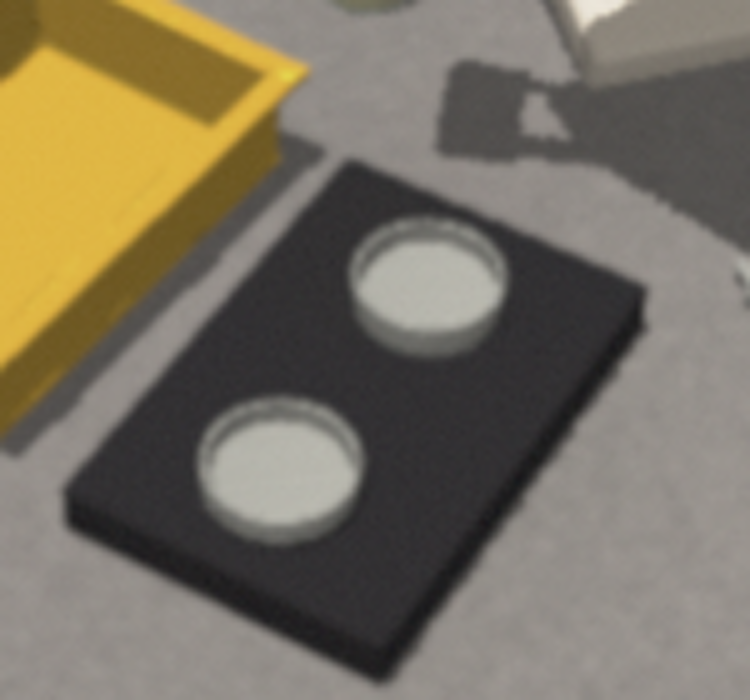

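View pics/g12t.png

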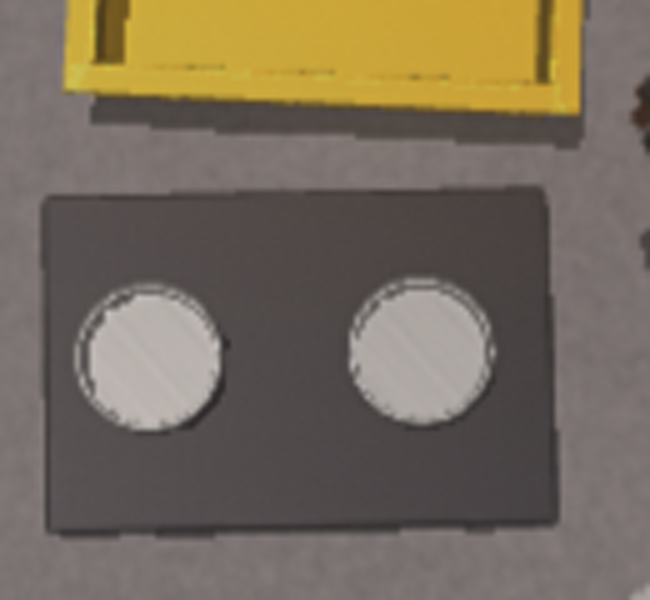

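```bash
python3 - <<'E'
from h import *
print(atz("top",(299.8,251.4),.043).round(4),atz("top",(354.2,250.2),.043).round(4))
z=np.array([0,0,1.]);x=np.array([1.,0,0])
cur=[]
for c in ((.479,.0979,.039),(.4826,-.0268,.039)):
    for r in dish(np.array(c),z,x): cur.append((r,(0,0,255)))
overlay(cv2.imread("pics/g12_raw.png"),"side",cur,(290,200,390,300),5,"o12")
E
```

```text
[0.478  0.1017 0.043 ] [ 0.4823 -0.0249  0.043 ]
```

View pics/o12.png

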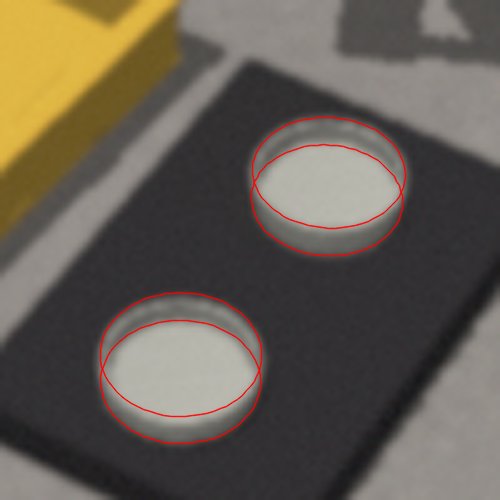

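Both dishes lie flat and open side up: dish A at (0.479,0.098) and dish B at (0.4826,-0.0268). The side overlay and the gripper pose agree on this. Now I close the fingers and press on dish B's rim at its -y side.

```bash
python3 go.py .4826 -.060 .062 113.9
```

```text
t 19.75 pos [ 0.5018 -0.1538  0.1394] xhead 114.61 tilt [ 0.035  0.023 -0.999] F [ 0.14  0.24 -0.56] w 0.0880 q [-0.34  0.39  1.93  0.05  0.8  -0.8 ]
shift cm [9.28 1.83 7.88] rows>=2.5
roll rad 0.012
```

Emit:
{"method": "step_arm", "body": {"moves": [[1.5, 0.2, 1.5, 0.01], [2.5, 0.4, 2, 0], [2.5, 0.4, 2, 0], [2, 0.4, 1.5, 0], [0.8, 0.2, 0.6, 0], [0, 0, 0, 0]], "fingers": 1}}

```text
t: 20.35
tool_pos: [0.4772, -0.0516, 0.0615]
ee_rot: [0.007, 0.541, 0.84, 0.018]
ft_force: [0.5, -0.9, 0.8]
width: 0.0433
```

```bash
python3 go.py .4826 -.060 .053 113.9
```

```text
t 20.35 pos [ 0.4772 -0.0516  0.0615] xhead 114.43 tilt [ 0.031  0.024 -0.999] F [ 0.45 -0.88  0.81] w 0.0433 q [-0.15  0.48  2.06  0.05  0.58 -0.62]
shift cm [-0.99  0.12  0.85] rows>=0.3
roll rad 0.009
```

Fingers are still closing, so I wait for them and shift a little outward.

Emit:
{"method": "step_arm", "body": {"moves": [[-0.5, 0.1, 0.3, 0], [-0.5, 0, 0.2, 0], [0, 0, 0, 0], [0, 0, 0, 0], [0, 0, 0, 0]]}}

```text
t: 20.85
tool_pos: [0.4854, -0.063, 0.058]
ee_rot: [0.009, 0.542, 0.84, 0.019]
ft_force: [0.2, 0.4, -0.3]
width: 0.0028
```

```bash
python3 go.py .4826 -.060 .050 113.9
```

```text
t 20.85 pos [ 0.4854 -0.063   0.058 ] xhead 114.37 tilt [ 0.035  0.023 -0.999] F [ 0.17  0.39 -0.26] w 0.0028 q [-0.17  0.49  2.04  0.05  0.58 -0.64]
shift cm [ 0.39 -0.16  0.8 ] rows>=0.2
roll rad 0.008
```

Emit:
{"method": "step_arm", "body": {"moves": [[0.2, 0, 0.4, 0], [0, 0, 0.3, 0], [0, 0, 0.1, 0]]}}

```text
t: 21.15
tool_pos: [0.4851, -0.0615, 0.05]
ee_rot: [0.009, 0.542, 0.84, 0.019]
ft_force: [-0.1, -0.2, 0.1]
width: 0.0004
```

Emit:
{"method": "step_arm", "body": {"moves": [[0, 0, 0.1, 0]]}}

```text
t: 21.25
tool_pos: [0.485, -0.0614, 0.0487]
ee_rot: [0.009, 0.542, 0.84, 0.019]
ft_force: [-0.8, 0.3, -0.7]
width: 0.0003
```

Emit:
{"method": "step_arm", "body": {"moves": [[0, 0, 0.1, 0]]}}

```text
t: 21.35
tool_pos: [0.4851, -0.0614, 0.0478]
ee_rot: [0.009, 0.542, 0.84, 0.019]
ft_force: [-2.5, -2.3, 13.4]
width: 0.0005
```

Emit:
{"method": "step_arm", "body": {"moves": [[0, 0, 0.1, 0]]}}

```text
t: 21.45
tool_pos: [0.4852, -0.0615, 0.0475]
ee_rot: [0.009, 0.542, 0.84, 0.019]
ft_force: [-5.8, -2.8, 22.5]
width: 0.0003
```

Dish B holds 22 N with no sinking (z 0.0478 to 0.0475), so it is the steady one. I'll back off and press dish A's rim.

Emit:
{"method": "step_arm", "body": {"moves": [[0, 0, -0.5, 0], [0, 0, -1.5, 0], [0, 0, -1, 0], [0, 0, 0, 0]]}}

```text
t: 21.85
tool_pos: [0.484, -0.0621, 0.0787]
ee_rot: [0.009, 0.542, 0.84, 0.019]
ft_force: [-0.9, 0.3, -0.3]
width: 0.0005
```

```bash
python3 go.py .479 .063 .07 113.9
```

```text
t 21.85 pos [ 0.484  -0.0621  0.0787] xhead 114.38 tilt [ 0.036  0.022 -0.999] F [-0.85  0.27 -0.29] w 0.0005 q [-0.17  0.45  2.04  0.05  0.62 -0.63]
shift cm [11.6   4.66  1.13] rows>=2.5
roll rad 0.008
```

Emit:
{"method": "step_arm", "body": {"moves": [[2, 0.8, 0, 0.008], [3, 1.2, 0, 0], [3, 1.2, 0, 0], [2.4, 1, 0.2, 0], [0.9, 0.4, 0.3, 0], [0, 0, 0, 0]]}}

```text
t: 22.45
tool_pos: [0.4809, 0.0632, 0.0753]
ee_rot: [0.01, 0.546, 0.837, 0.02]
ft_force: [-1.0, 0.0, 1.1]
width: 0.0006
```

```bash
python3 go.py .479 .063 .052 113.9
```

```text
t 22.45 pos [0.4809 0.0632 0.0753] xhead 113.78 tilt [ 0.038  0.022 -0.999] F [-1.04  0.02  1.07] w 0.0006 q [ 0.09  0.45  2.05  0.03  0.6  -0.35]
shift cm [ 0.05 -0.28  2.32] rows>=0.5
roll rad -0.002
```

Emit:
{"method": "step_arm", "body": {"moves": [[0, -0.2, 1, 0], [0, 0, 0.9, 0], [0, 0, 0.4, 0], [0, 0, 0, 0]]}}

```text
t: 22.85
tool_pos: [0.4794, 0.0602, 0.0494]
ee_rot: [0.009, 0.547, 0.837, 0.019]
ft_force: [0.5, 0.2, 0.1]
width: 0.0002
```

Emit:
{"method": "step_arm", "body": {"moves": [[0, 0, 0.1, 0]]}}

```text
t: 22.95
tool_pos: [0.4794, 0.0596, 0.048]
ee_rot: [0.009, 0.548, 0.837, 0.019]
ft_force: [-0.6, -0.0, -0.1]
width: 0.0004
```

Emit:
{"method": "step_arm", "body": {"moves": [[0, 0, 0.1, 0]]}}

```text
t: 23.05
tool_pos: [0.4795, 0.0593, 0.0469]
ee_rot: [0.009, 0.548, 0.836, 0.019]
ft_force: [0.1, 0.4, -0.3]
width: 0.0005
```

Emit:
{"method": "step_arm", "body": {"moves": [[0, 0, 0.1, 0]]}}

```text
t: 23.15
tool_pos: [0.4797, 0.0591, 0.046]
ee_rot: [0.009, 0.548, 0.836, 0.019]
ft_force: [-0.6, -0.5, 0.5]
width: 0.0009
```

This is ambiguous: I'm at r≈39 mm, so the tip may be outside the rim. I'll lift, move inward and repeat.

Emit:
{"method": "step_arm", "body": {"moves": [[0, 0, -0.4, 0], [0.2, 0, -0.2, 0], [0.3, 0, 0, 0], [0.1, 0, 0, 0], [0, 0, 0, 0]]}}

```text
t: 23.65
tool_pos: [0.4774, 0.0652, 0.0533]
ee_rot: [0.01, 0.548, 0.836, 0.019]
ft_force: [0.3, 0.2, 0.1]
width: 0.0001
```

```bash
python3 go.py .479 .065 .050 113.9; python3 - <<'E'
from h import *
snap("side","g13",(290,190,390,280),6)
E
```

```text
t 23.65 pos [0.4774 0.0652 0.0533] xhead 113.56 tilt [ 0.038  0.021 -0.999] F [0.26 0.17 0.1 ] w 0.0001 q [ 0.1   0.49  2.06  0.03  0.55 -0.34]
shift cm [-0.08  0.13  0.34] rows>=0.1
roll rad -0.006
```

View pics/g13.png

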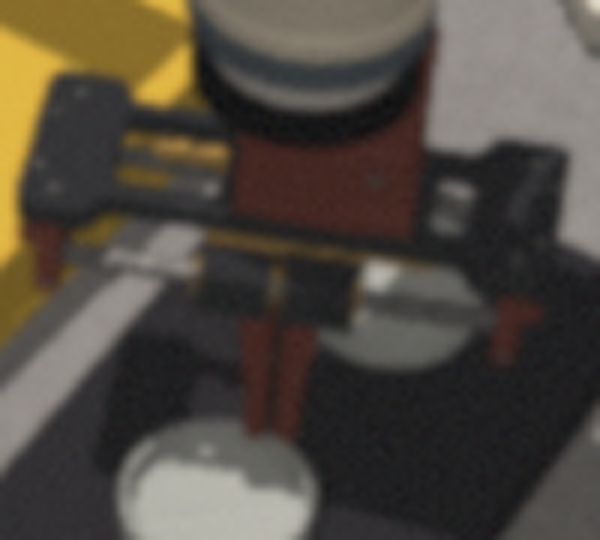

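The closed tips at (268,437) are now right over dish A's back rim, so I press again.

Emit:
{"method": "step_arm", "body": {"moves": [[0, 0, 0.3, 0], [0, 0, 0.1, 0]]}}

```text
t: 23.9
tool_pos: [0.4776, 0.0653, 0.0491]
ee_rot: [0.01, 0.548, 0.836, 0.019]
ft_force: [-0.5, -0.0, -1.6]
width: 0.0009
```

Emit:
{"method": "step_arm", "body": {"moves": [[0, 0, 0.08, 0]]}}

```text
t: 24.0
tool_pos: [0.4776, 0.0653, 0.0481]
ee_rot: [0.01, 0.548, 0.836, 0.019]
ft_force: [-0.1, 0.2, 0.1]
width: 0.0007
```

Emit:
{"method": "step_arm", "body": {"moves": [[0, 0, 0.08, 0]]}}

```text
t: 24.1
tool_pos: [0.4776, 0.0653, 0.0471]
ee_rot: [0.01, 0.548, 0.836, 0.019]
ft_force: [-0.9, -0.4, 0.3]
width: 0.0005
```

Emit:
{"method": "step_arm", "body": {"moves": [[0, 0, 0.08, 0]]}}

```text
t: 24.2
tool_pos: [0.4776, 0.0652, 0.0462]
ee_rot: [0.01, 0.548, 0.836, 0.019]
ft_force: [-0.1, -0.0, 0.4]
width: 0.0005
```

Emit:
{"method": "step_arm", "body": {"moves": [[0, 0, 0.08, 0]]}}

```text
t: 24.3
tool_pos: [0.4776, 0.0652, 0.0452]
ee_rot: [0.01, 0.548, 0.836, 0.019]
ft_force: [-0.1, -1.0, 0.4]
width: 0.0004
```

Emit:
{"method": "step_arm", "body": {"moves": [[0, 0, 0.06, 0]]}}

```text
t: 24.4
tool_pos: [0.4777, 0.0651, 0.0446]
ee_rot: [0.01, 0.548, 0.836, 0.019]
ft_force: [-0.3, -1.8, 5.4]
width: 0.0005
```

```bash
python3 go.py .479 .065 .050 113.9; python3 - <<'E'
from h import *
snap("side","g14",(290,210,390,300),6)
E
```

```text
t 24.40 pos [0.4777 0.0651 0.0446] xhead 113.56 tilt [ 0.037  0.021 -0.999] F [-0.3  -1.81  5.4 ] w 0.0005 q [ 0.1   0.51  2.07  0.03  0.53 -0.34]
shift cm [-0.06  0.14 -0.53] rows>=0.1
roll rad -0.006
```

View pics/g14.png

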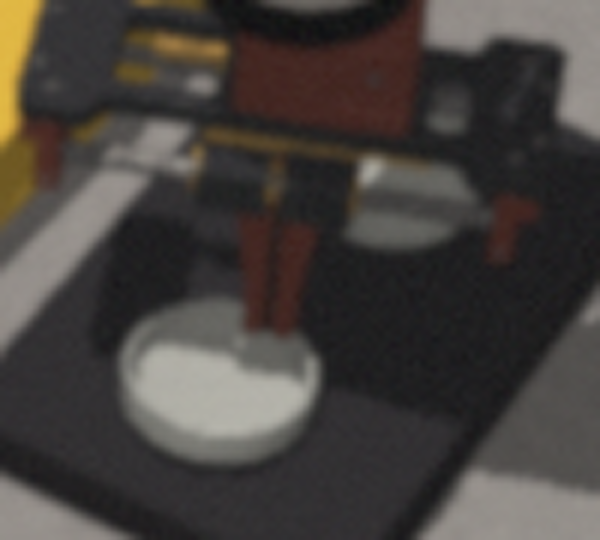

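Dish A rocked: its rim sank 3.4 mm at under 1 N, then stopped with 5 N at full tilt, and the front wall at (220,440) has visibly lifted. Next I retract, open, and check both positions.

Emit:
{"method": "step_arm", "body": {"moves": [[0, 0, -0.2, 0], [0, 0, -1, 0], [0, 0, -2, 0], [-1, 0, -3, 0], [-4, 0, -3, 0], [-4, 0, -2, 0], [-4, 0, 0, 0], [-4, -1, 0, 0], [-4, -1, 0, 0], [0, 0, 0, 0]], "fingers": 0}}

```text
t: 25.45
tool_pos: [0.5421, -0.1448, 0.1666]
ee_rot: [0.013, 0.546, 0.838, 0.019]
ft_force: [-0.2, 0.6, -0.2]
width: 0.077
```

```bash
python3 go.py .4826 -.0268 .10 113.9;  python3 - <<'E'
from h import *
robotz=np.array([0,0,1.]);x=np.array([1.,0,0])
snap("side","g15",(270,180,420,320),5)
cur=[]
for c in ((.479,.0979,.039),(.4826,-.0268,.039)):
    for r in dish(np.array(c),robotz,x): cur.append((r,(0,0,255)))
overlay(cv2.imread("pics/g15_raw.png"),"side",cur,(290,200,390,300),6,"o15")
E
```

```text
t 25.45 pos [ 0.5421 -0.1448  0.1666] xhead 113.83 tilt [ 0.043  0.018 -0.999] F [-0.24  0.58 -0.23] w 0.0770 q [-0.3   0.39  1.84  0.04  0.88 -0.74]
shift cm [13.21 -0.98  6.61] rows>=3.0
roll rad -0.001
```

View pics/o15.png

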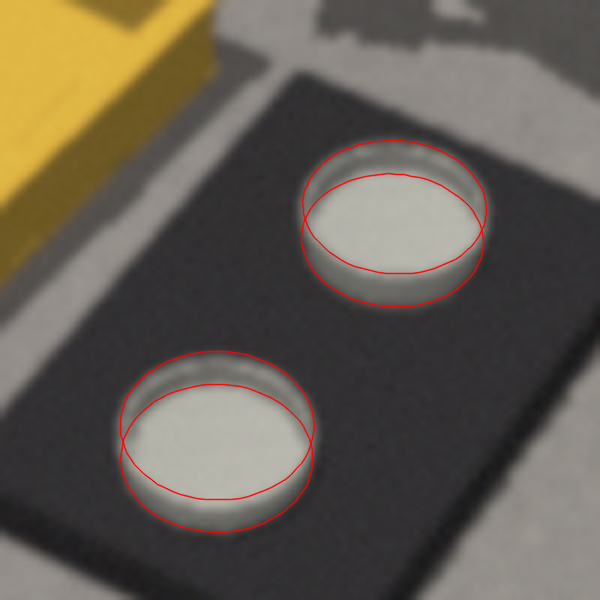

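Both dishes are where they were, and dish A has righted itself. The tool has picked up 2.7° of tilt from lag, so I'll try shedding it with a fast rise before descending slowly.

Emit:
{"method": "step_arm", "body": {"moves": [[0, 0, -5, 0], [0, 0, -5, 0], [0, 0, -5, 0]]}}

```text
t: 25.8
tool_pos: [0.529, -0.142, 0.3112]
ee_rot: [0.002, 0.546, 0.838, 0.017]
ft_force: [-0.1, 0.1, 0.1]
width: 0.0879
```

```bash
python3 go.py .4826 -.0268 .10 113.9
```

```text
t 25.80 pos [ 0.529  -0.142   0.3112] xhead 113.83 tilt [ 0.023  0.026 -0.999] F [-0.15  0.12  0.14] w 0.0879 q [-0.3   0.21  1.72  0.03  1.2  -0.73]
shift cm [12.1  -0.25 21.3 ] rows>=4.9
roll rad -0.001
```

Emit:
{"method": "step_arm", "body": {"moves": [[0, 0, 0.8, 0], [0, 0, 0.8, 0], [0, 0, 0.8, 0], [0, 0, 0.8, 0], [0, 0, 0.8, 0]]}}

```text
t: 26.3
tool_pos: [0.5314, -0.137, 0.2756]
ee_rot: [0.007, 0.544, 0.839, 0.019]
ft_force: [0.2, 0.0, 0.1]
width: 0.0876
```

```bash
python3 go.py .4826 -.0268 .10 113.9
```

```text
t 26.30 pos [ 0.5314 -0.137   0.2756] xhead 114.07 tilt [ 0.033  0.024 -0.999] F [0.22 0.04 0.07] w 0.0876 q [-0.29  0.24  1.77  0.04  1.11 -0.73]
shift cm [11.91 -0.66 17.65] rows>=4.3
roll rad 0.003
```

Emit:
{"method": "step_arm", "body": {"moves": [[0, 0, 0, 0.15], [0, 0, 0, 0.15], [0, 0, 0, 0.15], [0, 0, 0, 0.15], [0, 0, 0, 0.15], [0, 0, 0, 0.15], [0, 0, 0, 0.15], [0, 0, 0, 0.15], [0, 0, 0, 0.13], [0, 0, 0, 0]]}}

```text
t: 27.3
tool_pos: [0.5233, -0.1337, 0.2552]
ee_rot: [-0.015, 0.948, 0.318, 0.006]
ft_force: [-0.3, 0.2, -0.6]
width: 0.0881
```

```bash
python3 go.py .4826 -.0268 .11 36
```

```text
t 27.30 pos [ 0.5233 -0.1337  0.2552] xhead 37.09 tilt [ 0.003  0.033 -0.999] F [-0.33  0.17 -0.64] w 0.0881 q [-0.29  0.26  1.78  0.04  1.1   0.62]
shift cm [  2.88 -10.62  14.85] rows>=3.7
roll rad 0.019
```

Emit:
{"method": "step_arm", "body": {"moves": [[0, 0, 0, -0.15], [0, 0, 0, -0.15], [0, 0, 0, -0.15], [0, 0, 0, 0]]}}

```text
t: 27.7
tool_pos: [0.5212, -0.1329, 0.2502]
ee_rot: [-0.016, 0.849, 0.528, 0.007]
ft_force: [0.0, -0.1, 0.3]
width: 0.0882
```

```bash
python3 go.py .4826 -.0268 .11 63
```

```text
t 27.70 pos [ 0.5212 -0.1329  0.2502] xhead 63.73 tilt [-0.005  0.035 -0.999] F [ 0.01 -0.06  0.31] w 0.0882 q [-0.29  0.27  1.79  0.04  1.1   0.15]
shift cm [ 7.39 -7.88 14.4 ] rows>=3.6
roll rad 0.013
```

Emit:
{"method": "step_arm", "body": {"moves": [[0.8, -0.9, 1.4, 0], [0.8, -0.9, 1.4, 0], [0.8, -0.9, 1.4, 0], [0.8, -0.9, 1.4, 0], [0.8, -0.9, 1.4, 0], [0.8, -0.9, 1.4, 0], [0.8, -0.9, 1.4, 0], [0.8, -0.8, 1.4, 0], [0.8, -0.7, 1.4, 0], [0, 0, 0.8, 0], [0, 0, 0, 0]]}}

```text
t: 28.8
tool_pos: [0.4789, -0.0252, 0.1097]
ee_rot: [-0.018, 0.854, 0.52, 0.004]
ft_force: [-0.3, 0.4, 0.0]
width: 0.0878
```

```bash
python3 go.py .4826 -.0268 .034 63
```

```text
t 28.80 pos [ 0.4789 -0.0252  0.1097] xhead 62.66 tilt [-0.012  0.036 -0.999] F [-0.27  0.35  0.01] w 0.0878 q [-0.1   0.4   2.01  0.05  0.75  0.34]
shift cm [-0.16  0.61  7.55] rows>=1.5
roll rad -0.006
```

Emit:
{"method": "step_arm", "body": {"moves": [[-0.1, 0.3, 1, 0], [0, 0.3, 1, 0], [0, 0, 1, 0], [0, 0, 1, 0], [0, 0, 1, 0], [0, 0, 0.5, 0], [0, 0, 0, 0]]}}

```text
t: 29.5
tool_pos: [0.4851, -0.029, 0.0502]
ee_rot: [-0.018, 0.855, 0.519, 0.005]
ft_force: [0.3, -0.2, 0.2]
width: 0.0881
```

```bash
python3 go.py .4826 -.0268 .034 63; python3 - <<'E'
from h import *
snap("side","g16",(280,150,420,270),5)
E
```

```text
t 29.50 pos [ 0.4851 -0.029   0.0502] xhead 62.47 tilt [-0.01   0.035 -0.999] F [ 0.28 -0.18  0.23] w 0.0881 q [-0.11  0.52  2.02  0.06  0.62  0.33]
shift cm [ 0.04 -0.28  1.63] rows>=0.3
roll rad -0.009
```

View pics/g16.png

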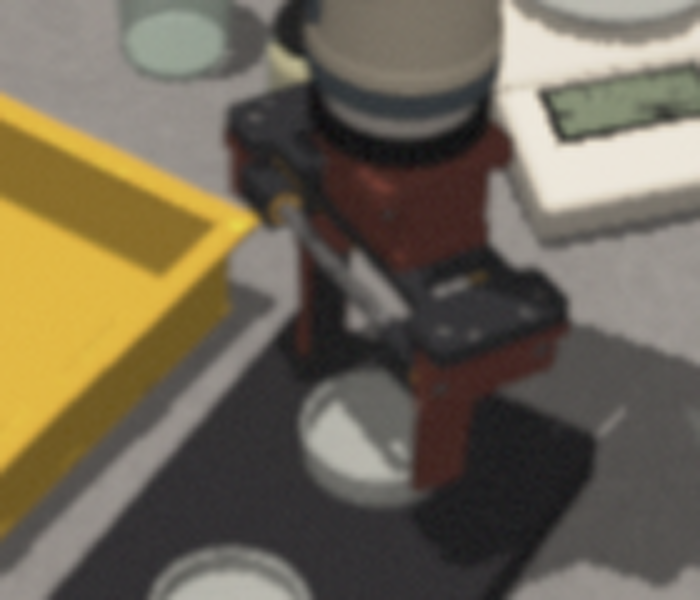

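The fingers straddle dish B (fingertips at about (310,370) and (440,485) in the crop). I'm lowering and gripping.

Emit:
{"method": "step_arm", "body": {"moves": [[0, -0.2, 0.6, 0], [0, 0, 0.6, 0], [0, 0, 0.3, 0], [0, 0, 0, 0]]}}

```text
t: 29.95
tool_pos: [0.4837, -0.0273, 0.0351]
ee_rot: [-0.017, 0.855, 0.519, 0.006]
ft_force: [0.5, -0.0, 0.5]
width: 0.0878
```

```bash
python3 go.py .4826 -.0268 .034 63
```

```text
t 29.95 pos [ 0.4837 -0.0273  0.0351] xhead 62.49 tilt [-0.008  0.035 -0.999] F [ 0.53 -0.03  0.47] w 0.0878 q [-0.1   0.54  2.03  0.06  0.58  0.33]
shift cm [-0.01 -0.12  0.11] rows>=0.0
roll rad -0.009
```

Emit:
{"method": "step_arm", "body": {"moves": [[0, -0.1, 0.05, 0], [0, 0, 0, 0], [0, 0, 0, 0], [0, 0, 0, 0], [0, 0, 0, 0], [0, 0, 0, 0]], "fingers": 1, "grip_force": 12}}

```text
t: 30.55
tool_pos: [0.483, -0.0268, 0.035]
ee_rot: [-0.017, 0.855, 0.519, 0.006]
ft_force: [0.5, 0.5, -0.3]
width: 0.0691
```

Emit:
{"method": "step_arm", "body": {"moves": [[0, 0, -0.5, 0], [0, 0, -1, 0], [0, 0, -2, 0], [0, 0, -3, 0], [0, 0, -4, 0], [0, 0, -4, 0], [0, 0, 0, 0]]}}

```text
t: 31.25
tool_pos: [0.4835, -0.0322, 0.1882]
ee_rot: [-0.017, 0.855, 0.519, 0.005]
ft_force: [0.6, -0.3, -1.5]
width: 0.0686
```

```bash
python3 go.py .547 -.3585 .15 63; python3 - <<'E'
from h import *
snap("side","g17",(270,110,420,270),5)
E
```

```text
t 31.25 pos [ 0.4835 -0.0322  0.1882] xhead 62.49 tilt [-0.009  0.035 -0.999] F [ 0.57 -0.3  -1.51] w 0.0686 q [-0.11  0.27  1.96  0.04  0.93  0.34]
shift cm [-26.1   20.77   2.63] rows>=6.7
roll rad -0.009
```

View pics/g17.png

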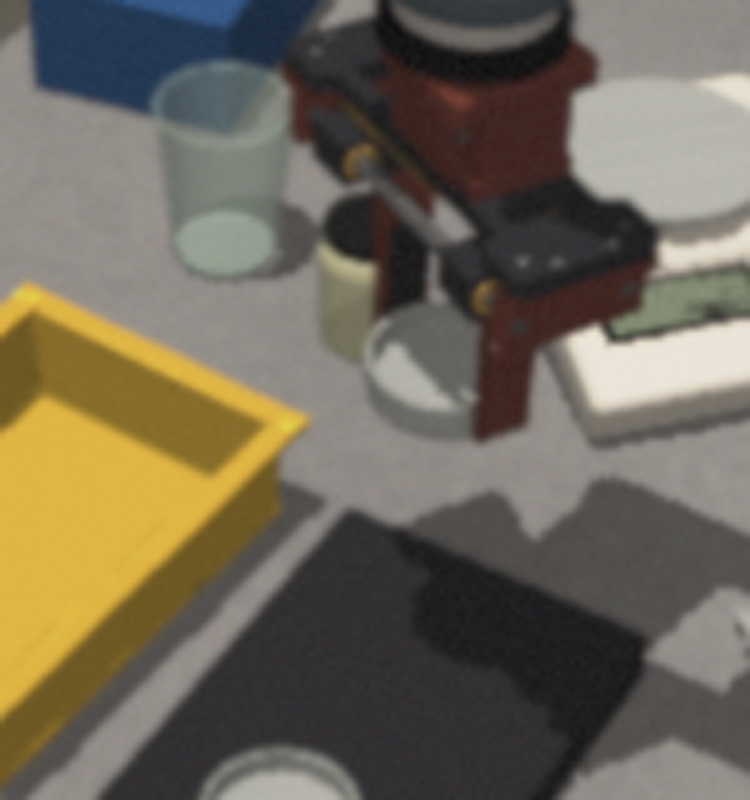

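Dish B is held level. I'm carrying it over the pan.

Emit:
{"method": "step_arm", "body": {"moves": [[-1.5, 1.2, 0, 0], [-2.8, 2.2, 0, 0], [-3.2, 2.6, 0, 0], [-3.2, 2.6, 0, 0], [-3.2, 2.6, 0, 0], [-3.2, 2.6, 0, 0], [-3.2, 2.6, 0, 0], [-2.6, 2, 0, 0], [-1.4, 1.2, 0, 0], [-0.5, 0.4, 0, 0], [0, 0, 0, 0]]}}

```text
t: 32.4
tool_pos: [0.5382, -0.3517, 0.1605]
ee_rot: [-0.027, 0.854, 0.52, -0.001]
ft_force: [-0.3, 0.8, -1.2]
width: 0.0685
```

```bash
python3 go.py .547 -.3585 .10 63
```

```text
t 32.40 pos [ 0.5382 -0.3517  0.1605] xhead 62.60 tilt [-0.029  0.045 -0.999] F [-0.34  0.79 -1.24] w 0.0685 q [-0.61  0.54  1.59  0.02  1.05 -0.14]
shift cm [-0.36  1.37  5.99] rows>=1.2
roll rad -0.007
```

Emit:
{"method": "step_arm", "body": {"moves": [[0, 0.3, -1.2, 0], [0, 0.3, -1.2, 0], [0, 0.3, -1.2, 0], [0, 0.3, -1.2, 0], [0, 0, -1.2, 0], [0, 0, -1.2, 0], [0, 0, -1.2, 0], [0, 0, -1.2, 0], [0, 0, 4.5, 0], [0, 0, 4.5, 0], [0, 0, 0, 0]]}}

```text
t: 33.5
tool_pos: [0.553, -0.3555, 0.1795]
ee_rot: [-0.023, 0.853, 0.521, 0.001]
ft_force: [-0.9, -0.0, -0.9]
width: 0.0686
```

```bash
python3 go.py .547 -.3585 .10 63
```

```text
t 33.50 pos [ 0.553  -0.3555  0.1795] xhead 62.84 tilt [-0.022  0.04  -0.999] F [-0.86 -0.01 -0.87] w 0.0686 q [-0.6   0.54  1.55  0.02  1.09 -0.14]
shift cm [-0.75 -0.09  7.94] rows>=1.6
roll rad -0.003
```

Emit:
{"method": "step_arm", "body": {"moves": [[-0.5, 0, 2, 0], [-0.2, 0, 2.5, 0], [0, 0, 2.2, 0], [0, 0, 0.5, 0], [0, 0, 0, 0]]}}

```text
t: 34.0
tool_pos: [0.5522, -0.3623, 0.1152]
ee_rot: [-0.02, 0.853, 0.521, 0.003]
ft_force: [-0.5, -0.4, -0.5]
width: 0.0689
```

```bash
python3 go.py .547 -.3585 .079 63; python3 - <<'E'
from h import *
snap("side","g18",(340,70,470,190),6)
E
```

```text
t 34.00 pos [ 0.5522 -0.3623  0.1152] xhead 62.83 tilt [-0.016  0.036 -0.999] F [-0.47 -0.37 -0.49] w 0.0689 q [-0.61  0.61  1.59  0.02  0.97 -0.15]
shift cm [ 0.01 -0.52  3.64] rows>=0.7
roll rad -0.003
```

View pics/g18.png

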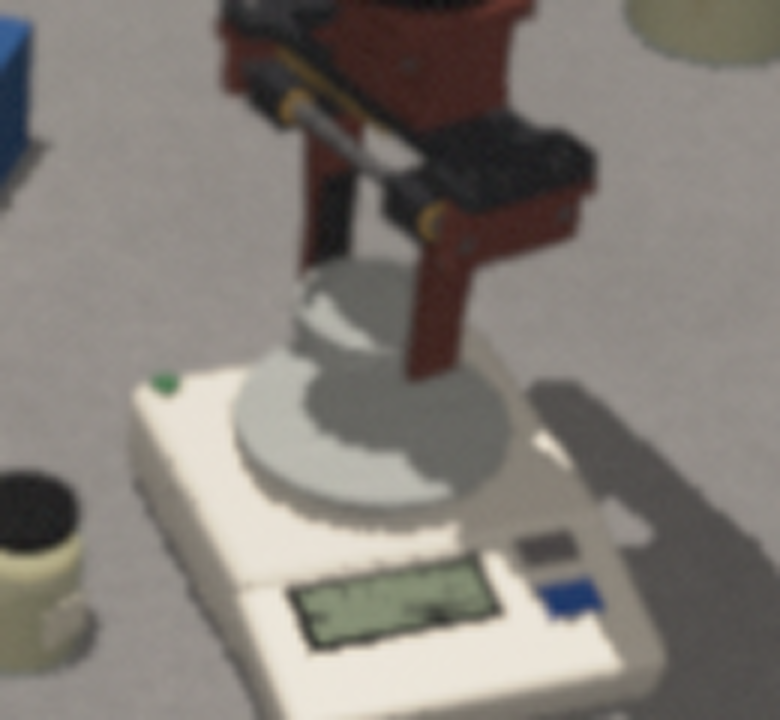

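Emit:
{"method": "step_arm", "body": {"moves": [[0, -0.2, 1.5, 0], [0, -0.2, 1, 0], [0, -0.1, 0.4, 0], [0, 0, 0, 0]]}}

```text
t: 34.45
tool_pos: [0.5491, -0.3601, 0.0886]
ee_rot: [-0.017, 0.853, 0.521, 0.004]
ft_force: [0.8, -0.3, -0.5]
width: 0.0686
```

```bash
python3 go.py .547 -.358 .079 63
```

```text
t 34.45 pos [ 0.5491 -0.3601  0.0886] xhead 62.85 tilt [-0.011  0.033 -0.999] F [ 0.82 -0.27 -0.47] w 0.0686 q [-0.61  0.64  1.61  0.03  0.92 -0.15]
shift cm [ 0.07 -0.26  0.97] rows>=0.2
roll rad -0.003
```

Emit:
{"method": "step_arm", "body": {"moves": [[0.1, -0.2, 0.4, 0], [0, 0, 0.2, 0], [0, 0, 0, 0]]}}

```text
t: 34.75
tool_pos: [0.5477, -0.3579, 0.0824]
ee_rot: [-0.017, 0.853, 0.521, 0.004]
ft_force: [0.4, 0.5, -0.6]
width: 0.0685
```

Emit:
{"method": "step_arm", "body": {"moves": [[0, 0, 0.1, 0], [0, 0, 0.1, 0]]}}

```text
t: 34.95
tool_pos: [0.5479, -0.358, 0.0806]
ee_rot: [-0.016, 0.853, 0.521, 0.004]
ft_force: [-0.0, -0.5, -0.8]
width: 0.0685
```

```bash
python3 go.py .547 -.358 .079 63
```

```text
t 34.95 pos [ 0.5479 -0.358   0.0806] xhead 62.86 tilt [-0.01   0.032 -0.999] F [-0.04 -0.51 -0.84] w 0.0685 q [-0.61  0.65  1.62  0.03  0.9  -0.15]
shift cm [-0.04 -0.08  0.16] rows>=0.0
roll rad -0.002
```

Emit:
{"method": "step_arm", "body": {"moves": [[0, -0.05, 0.1, 0]]}}

```text
t: 35.05
tool_pos: [0.5476, -0.3579, 0.0797]
ee_rot: [-0.016, 0.853, 0.521, 0.004]
ft_force: [-0.9, -0.6, -0.4]
width: 0.0691
```

Emit:
{"method": "step_arm", "body": {"moves": [[0, 0, 0.08, 0]]}}

```text
t: 35.15
tool_pos: [0.5476, -0.3579, 0.0788]
ee_rot: [-0.016, 0.853, 0.521, 0.004]
ft_force: [-0.2, 0.9, -0.2]
width: 0.0685
```

Emit:
{"method": "step_arm", "body": {"moves": [[0, 0, 0.08, 0]]}}

```text
t: 35.25
tool_pos: [0.5476, -0.3579, 0.078]
ee_rot: [-0.016, 0.853, 0.521, 0.004]
ft_force: [-0.6, -0.5, -0.4]
width: 0.0687
```

Emit:
{"method": "step_arm", "body": {"moves": [[0, 0, 0.08, 0]]}}

```text
t: 35.35
tool_pos: [0.5476, -0.3579, 0.0772]
ee_rot: [-0.016, 0.853, 0.521, 0.004]
ft_force: [0.8, -0.7, 0.1]
width: 0.0685
```

Emit:
{"method": "step_arm", "body": {"moves": [[0, 0, 0.05, 0]]}}

```text
t: 35.45
tool_pos: [0.5476, -0.3579, 0.0766]
ee_rot: [-0.016, 0.853, 0.521, 0.004]
ft_force: [-0.1, 0.5, -1.1]
width: 0.0689
```

I'm within about a millimetre of the pan, so I release.

Emit:
{"method": "step_arm", "body": {"moves": [[0, 0, 0, 0], [0, 0, 0, 0], [0, 0, 0, 0], [0, 0, 0, 0], [0, 0, 0, 0]], "fingers": 0}}

```text
t: 35.95
tool_pos: [0.548, -0.3581, 0.077]
ee_rot: [-0.016, 0.853, 0.521, 0.004]
ft_force: [0.1, 0.2, 0.1]
width: 0.0878
```

Emit:
{"method": "step_arm", "body": {"moves": [[0, 0, -0.5, 0], [0, 0, -1.5, 0], [0, 0, -3, 0], [0, 0, -4, 0], [0, 0, -4, 0], [4, -3, -1, 0], [4, -3, 0, 0], [0, 0, 0, 0]]}}

```text
t: 36.75
tool_pos: [0.5333, -0.265, 0.2333]
ee_rot: [-0.013, 0.854, 0.52, 0.006]
ft_force: [-1.3, -0.7, -0.4]
width: 0.0882
```

```bash
python3 go.py .479 .0979 .12 63; python3 - <<'E'
from h import *
snap("side","g19",(340,90,470,200),6);snap("top","g19t",(430,170,550,290),5)
i=cv2.imread("pics/g19_raw.png"); z=np.array([0,0,1.]);x=np.array([1.,0,0])
cur=[(r,(0,0,255)) for r in dish(np.array([.547,-.358,.081]),z,x)]+[(circ((.547,-.358),.06,.072),(0,255,0))]
overlay(i,"side",cur,(350,100,460,190),7,"o19")
overlay(cv2.imread("pics/g19t_raw.png"),"top",cur,(440,180,550,280),7,"o19t")
E
```

```text
t 36.75 pos [ 0.5333 -0.265   0.2333] xhead 62.68 tilt [-0.003  0.029 -1.   ] F [-1.27 -0.66 -0.36] w 0.0882 q [-0.49  0.38  1.68  0.03  1.11 -0.03]
shift cm [ 29.46 -21.29  12.4 ] rows>=7.7
roll rad -0.006
```

View pics/o19.png

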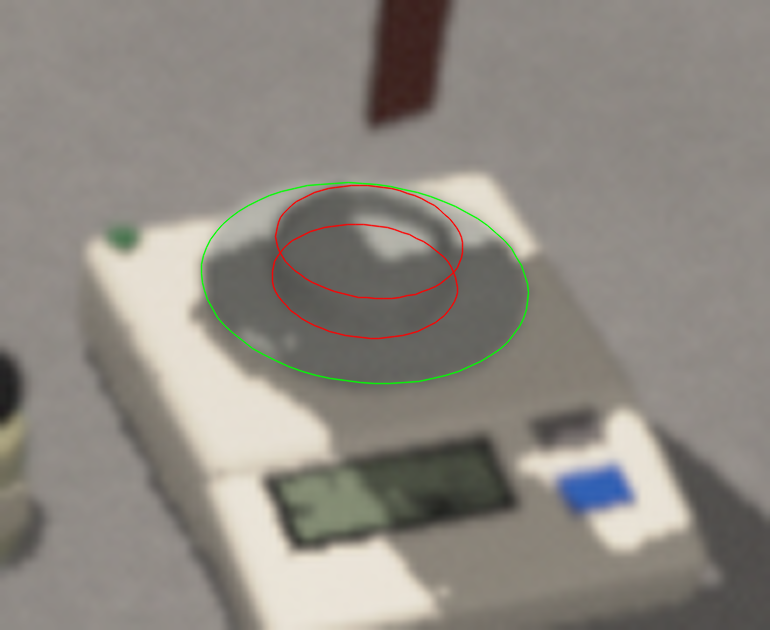

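View pics/o19t.png

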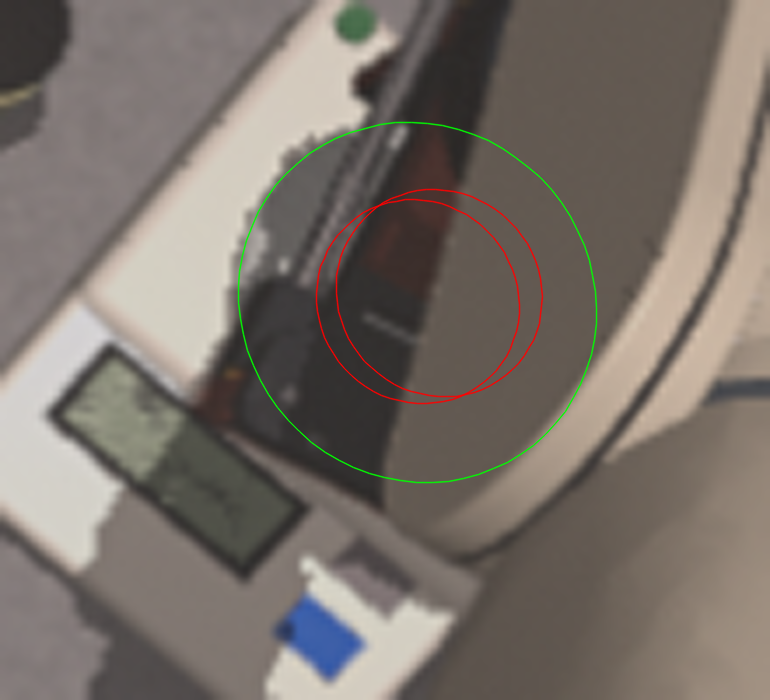

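Dish B stands flat and central on the pan, and the overlay rings coincide at (370,260) in the side crop. Now for dish A.

Emit:
{"method": "step_arm", "body": {"moves": [[1.5, -1.1, 0, 0], [2.8, -2, 0, 0], [3.4, -2.5, 0.3, 0], [3.4, -2.5, 0.5, 0], [3.4, -2.5, 1, 0], [3.4, -2.5, 1, 0], [3.4, -2.5, 1, 0], [3, -2.2, 1, 0], [2, -1.5, 1, 0], [1, -0.7, 1, 0], [0.3, -0.2, 0.5, 0], [0, 0, 0, 0]]}}

```text
t: 38.05
tool_pos: [0.4837, 0.0787, 0.1665]
ee_rot: [-0.011, 0.858, 0.514, 0.006]
ft_force: [-0.2, 0.6, 0.3]
width: 0.0877
```

```bash
python3 go.py .479 .0979 .034 63
```

```text
t 38.05 pos [0.4837 0.0787 0.1665] xhead 61.88 tilt [ 0.     0.025 -1.   ] F [-0.19  0.61  0.25] w 0.0877 q [0.12 0.31 1.97 0.03 0.86 0.59]
shift cm [ 1.18 -1.17 13.29] rows>=2.7
roll rad -0.019
```

Emit:
{"method": "step_arm", "body": {"moves": [[0.6, -0.6, 1, 0], [0.5, -0.5, 1.5, 0], [0.1, -0.1, 1.5, 0], [0, 0, 1.5, 0], [0, 0, 1.5, 0], [0, 0, 1.5, 0], [0, 0, 1.2, 0], [0, 0, 0.6, 0], [0, 0, 0, 0]]}}

```text
t: 38.95
tool_pos: [0.4823, 0.0927, 0.0587]
ee_rot: [-0.01, 0.861, 0.509, 0.008]
ft_force: [-0.7, 0.5, -0.8]
width: 0.088
```

```bash
python3 go.py .479 .0979 .034 63; python3 - <<'E'
from h import *
snap("side","g20",(260,190,400,310),5)
E
```

```text
t 38.95 pos [0.4823 0.0927 0.0587] xhead 61.15 tilt [ 0.004  0.025 -1.   ] F [-0.72  0.54 -0.82] w 0.0880 q [0.15 0.5  2.02 0.04 0.61 0.62]
shift cm [ 0.24 -0.51  2.48] rows>=0.5
roll rad -0.032
```

View pics/g20.png

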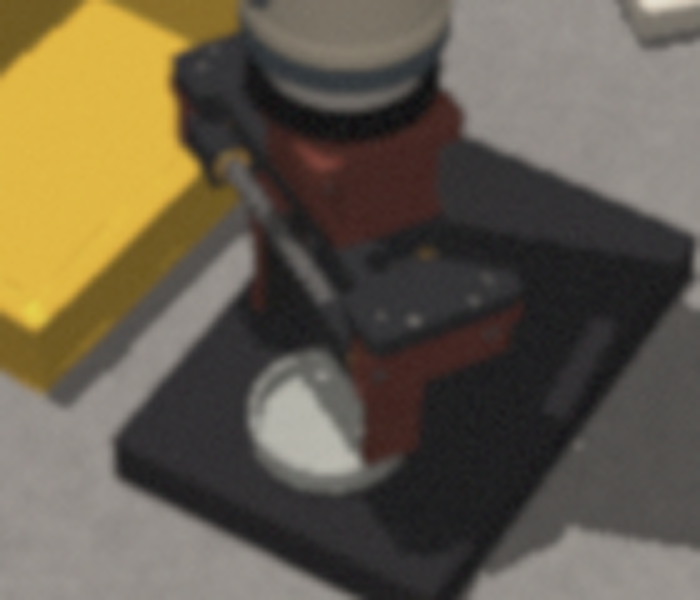

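Emit:
{"method": "step_arm", "body": {"moves": [[0.1, -0.3, 0, 0], [0.1, -0.2, 0.4, 0], [0, 0, 0.6, 0], [0, 0, 0.6, 0], [0, 0, 0.4, 0], [0, 0, 0, 0]]}}

```text
t: 39.6
tool_pos: [0.4804, 0.0982, 0.0394]
ee_rot: [-0.009, 0.861, 0.509, 0.01]
ft_force: [-0.5, -0.3, 0.1]
width: 0.0882
```

```bash
python3 go.py .479 .0979 .034 63
```

```text
t 39.60 pos [0.4804 0.0982 0.0394] xhead 61.17 tilt [ 0.009  0.025 -1.   ] F [-0.52 -0.3   0.08] w 0.0882 q [0.16 0.53 2.03 0.04 0.57 0.63]
shift cm [-0.11 -0.11  0.54] rows>=0.1
roll rad -0.032
```

Emit:
{"method": "step_arm", "body": {"moves": [[-0.1, -0.1, 0.4, 0], [0, 0, 0.1, 0], [0, 0, 0, 0]]}}

```text
t: 39.9
tool_pos: [0.4789, 0.0979, 0.0337]
ee_rot: [-0.009, 0.861, 0.509, 0.01]
ft_force: [-0.2, -0.5, 0.2]
width: 0.0876
```

Emit:
{"method": "step_arm", "body": {"moves": [[0, 0, 0, 0], [0, 0, 0, 0], [0, 0, 0, 0], [0, 0, 0, 0], [0, 0, 0, 0], [0, 0, 0, 0]], "fingers": 1}}

```text
t: 40.5
tool_pos: [0.479, 0.0979, 0.034]
ee_rot: [-0.009, 0.861, 0.509, 0.01]
ft_force: [0.3, 0.1, -0.9]
width: 0.0687
```

Emit:
{"method": "step_arm", "body": {"moves": [[0, 0, -0.5, 0], [0, 0, -1, 0], [0, 0, -2, 0], [0, 0, -3, 0], [0, 0, -3, 0], [0, 0, -3, 0], [0, 0, 0, 0]]}}

```text
t: 41.2
tool_pos: [0.4774, 0.0943, 0.1666]
ee_rot: [-0.009, 0.861, 0.509, 0.01]
ft_force: [-0.1, 0.5, -0.7]
width: 0.069
```

```bash
python3 go.py .68 .019 .15 63; python3 - <<'E'
from h import *
snap("side","g21",(230,150,400,310),4.5)
E
```

```text
t 41.20 pos [0.4774 0.0943 0.1666] xhead 61.15 tilt [ 0.008  0.025 -1.   ] F [-0.09  0.47 -0.66] w 0.0690 q [0.16 0.3  1.98 0.03 0.85 0.64]
shift cm [ 3.13 21.39  1.64] rows>=4.3
roll rad -0.032
```

View pics/g21.png

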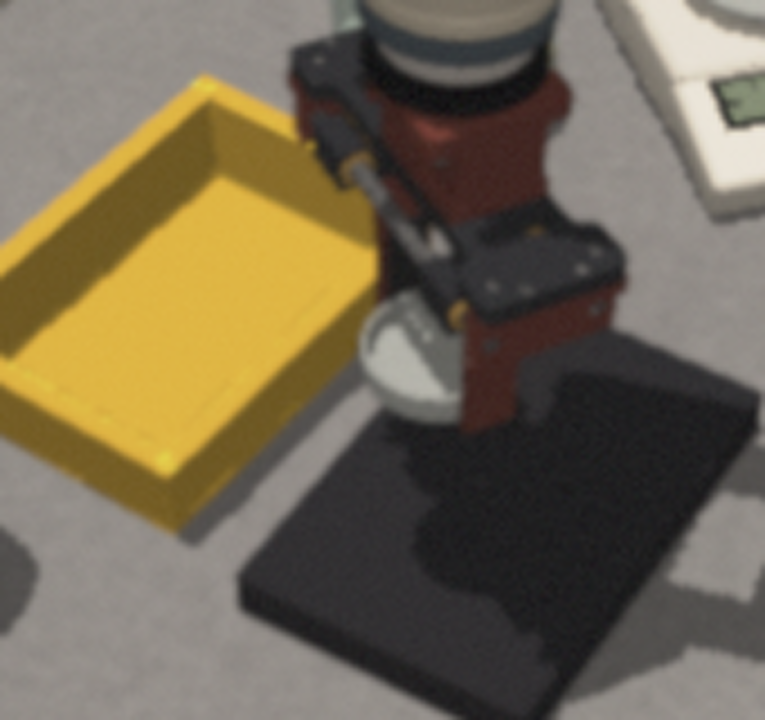

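Dish A is held. I'm carrying it to the tub.

Emit:
{"method": "step_arm", "body": {"moves": [[0.2, 1.5, 0, 0], [0.4, 2.8, 0, 0], [0.5, 3.4, 0, 0], [0.5, 3.4, 0, 0], [0.5, 3.4, 0, 0], [0.5, 3.2, 0, 0], [0.4, 2.4, 0, 0], [0.2, 1.2, 0, 0], [0, 0.4, 0, 0], [0, 0, 0, 0]]}}

```text
t: 42.25
tool_pos: [0.6881, 0.0094, 0.1451]
ee_rot: [-0.014, 0.861, 0.509, -0.0]
ft_force: [-0.1, 0.9, -2.2]
width: 0.0684
```

```bash
python3 go.py .68 .019 .09 63
```

```text
t 42.25 pos [0.6881 0.0094 0.1451] xhead 61.16 tilt [-0.015  0.023 -1.   ] F [-0.14  0.87 -2.17] w 0.0684 q [-0.01  0.61  1.52  0.03  1.03  0.48]
shift cm [ 0.38 -1.04  5.54] rows>=1.1
roll rad -0.032
```

Emit:
{"method": "step_arm", "body": {"moves": [[0.2, -0.5, 1.2, 0], [0.2, -0.5, 1.5, 0], [0, 0, 1.5, 0], [0, 0, 1.5, 0], [0, 0, 1.5, 0], [0, 0, 1.5, 0], [0, 0, 1, 0], [0, 0, 0, 0]]}}

```text
t: 43.05
tool_pos: [0.6739, 0.0219, 0.0373]
ee_rot: [-0.016, 0.86, 0.509, -0.003]
ft_force: [0.3, 0.2, -0.6]
width: 0.0685
```

```bash
python3 go.py .68 .019 .012 63; python3 - <<'E'
from h import *
snap("side","g22",(200,120,380,280),4.4)
E
```

```text
t 43.05 pos [0.6739 0.0219 0.0373] xhead 61.25 tilt [-0.022  0.023 -0.999] F [ 0.32  0.2  -0.63] w 0.0685 q [0.   0.73 1.58 0.03 0.85 0.48]
shift cm [0.01 0.75 2.5 ] rows>=0.5
roll rad -0.030
```

View pics/g22.png

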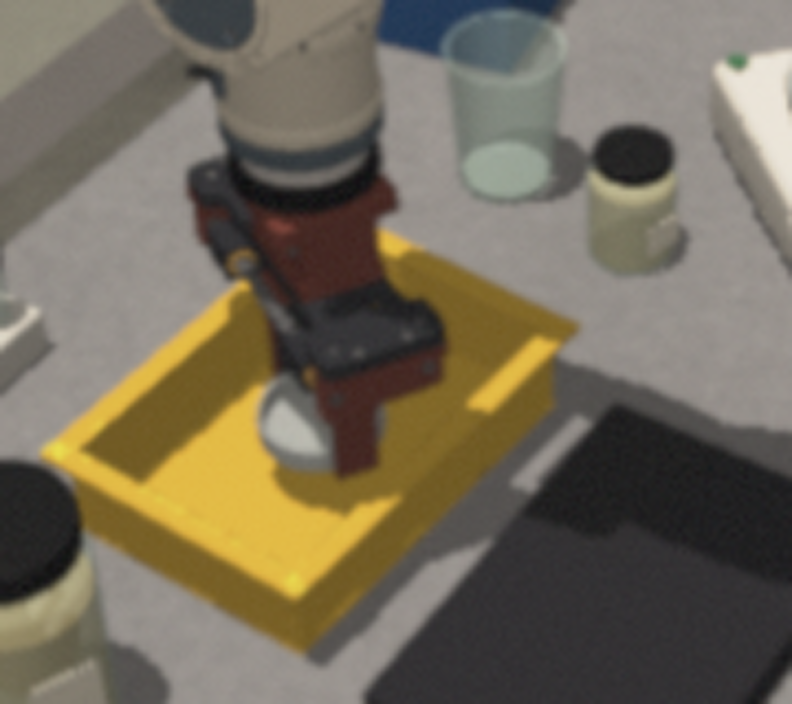

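Emit:
{"method": "step_arm", "body": {"moves": [[0, 0.4, 0.6, 0], [0, 0.2, 0.6, 0], [0, 0, 0.5, 0], [0, 0, 0.2, 0], [0, 0, 0, 0]]}}

```text
t: 43.6
tool_pos: [0.6819, 0.0188, 0.0193]
ee_rot: [-0.014, 0.861, 0.509, -0.001]
ft_force: [0.2, 0.9, -0.7]
width: 0.0683
```

Emit:
{"method": "step_arm", "body": {"moves": [[0, 0, 0.2, 0], [0, 0, 0.1, 0]]}}

```text
t: 43.8
tool_pos: [0.6821, 0.0189, 0.0166]
ee_rot: [-0.014, 0.86, 0.509, -0.001]
ft_force: [0.2, 0.4, -0.7]
width: 0.0685
```

Emit:
{"method": "step_arm", "body": {"moves": [[0, 0, 0.2, 0], [0, 0, 0.2, 0], [0, 0, 0.1, 0]]}}

```text
t: 44.1
tool_pos: [0.6821, 0.0191, 0.0116]
ee_rot: [-0.014, 0.86, 0.509, -0.001]
ft_force: [0.6, 0.9, -0.3]
width: 0.0686
```

Emit:
{"method": "step_arm", "body": {"moves": [[0, 0, 0, 0], [0, 0, 0, 0], [0, 0, 0, 0], [0, 0, 0, 0], [0, 0, 0, 0]], "fingers": 0}}

```text
t: 44.6
tool_pos: [0.6825, 0.0192, 0.0119]
ee_rot: [-0.014, 0.86, 0.509, -0.0]
ft_force: [0.1, -0.8, -0.2]
width: 0.0879
```

Emit:
{"method": "step_arm", "body": {"moves": [[0, 0, -0.5, 0], [0, 0, -1.5, 0], [0, 0, -3, 0], [0, 0, -4, 0], [0, 0, -4, 0], [0, 0, -4, 0], [0, 0, -3, 0], [0, -4, 0, 0], [0, -4, 0, 0], [0, -4, 0, 0], [0, -4, 0, 0], [0, 0, 0, 0]]}}

```text
t: 45.8
tool_pos: [0.5428, 0.0924, 0.2375]
ee_rot: [-0.011, 0.861, 0.508, 0.006]
ft_force: [0.2, -0.8, 0.5]
width: 0.0876
```

```bash
python3 go.py; python3 - <<'E'
from h import *
snap("side","g23");snap("top","g23t")
E
```

```text
t 45.80 pos [0.5428 0.0924 0.2375] xhead 61.09 tilt [-0.001  0.024 -1.   ] F [ 0.22 -0.82  0.48] w 0.0876 q [0.13 0.3  1.78 0.03 1.06 0.62]
```

View pics/g23.png

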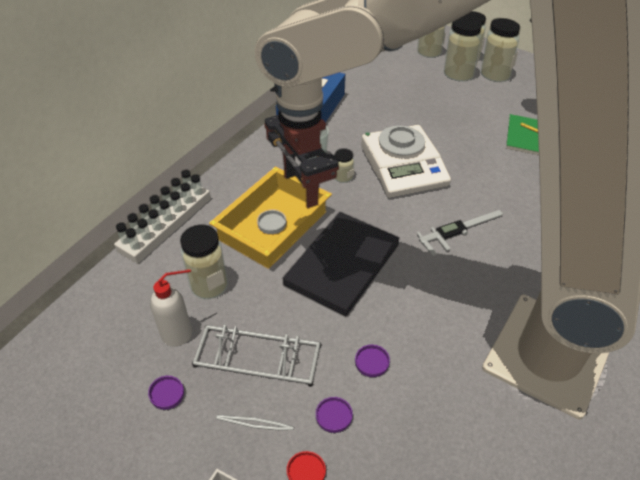

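View pics/g23t.png

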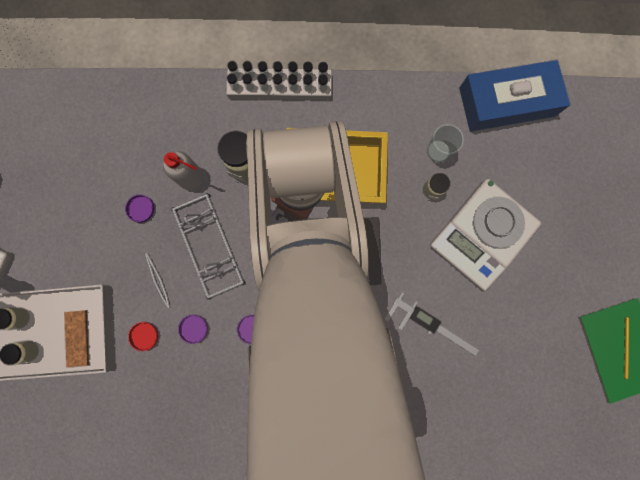

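The final views show dish A flat in the tub at side (272,222) and dish B centred on the pan at side (402,140) and top (500,222). The bottle, jars, beaker, caliper and forceps sit at their starting pixels, and the gripper is clear. I'm handing in.

```bash
python3 -c "
from plant import robot
print(robot.hand_in()); print(robot.state()['t'])"
```

```text
the job is handed in; nothing more can be done
None
the job is handed in; nothing more can be done
```

The job is done and was handed in at about 45.8 s of the 72 s allowed; no verdict is reported.

- **Laying flat:** I laid both dishes open side up on the slab and let go of them.
- **Rim test:** The dish from the far bay held still under 22 N, more than the 1–2 N needed, but well under the limits. The near-bay dish rocked: its rim sank about 3.4 mm at under 1 N, stopped at about 5 N, and it righted itself afterwards.
- **Missed press:** My first press on the near-bay dish came down just outside its rim, so I repeated it. It touched nothing.
- **Balance and tub:** I set the steady dish on the middle of the pan with under about 1 N read at the wrist, and put the rocking dish in the yellow tub.

The last pictures show the steady dish centred on the pan and the rocking dish flat in the tub. The other items are where they began, by eye, and the gripper is open and clear of everything.

Two readings were off:
- **Slab height:** The cameras put the slab top at about 25 mm instead of the stated 30 mm. Contact with the slab bore out 30 mm.
- **Tool tilt:** The tool drifted up to about 3° from vertical during the moves, with no visible effect on the result.

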